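Charge a jeweller's tumbling barrel behind its left-hand clamp knob

TASK

Charge the tumbling barrel: undo the red wing knob on its swing lid (left-hand thread, so turn it clockwise seen from above) until the lid's plug has lifted clear of the mouth, then swing the lid right aside. Lay every brass casting from the grey mat in the barrel, and, with the orange funnel set in the barrel's mouth, tip all the green media out of the scoop through the funnel into the barrel. Finish with the scoop lying level on the bench, the funnel taken out and standing upright on its spout on the bench, the barrel left open for the water and the other tools on the bench undisturbed.

Things in the scene. Friction and masses are not known exactly. Their poses are not given: they have to be found in the camera images.
- barrel: Fixed tumbling barrel: blue pot 120 mm across with 16 mm thick black rubber wall on a steel base plate (195 x 130 x 12 mm). Rim 120 mm above the bench, mouth 84 mm across inside (at least 80), inner floor 20 mm above the bench. Origin on the barrel's axis at bench level, z up; x points from that axis to the post (34 mm thick, 95 mm away) of the lid's swing arm.
- mouth (a point): Centre of the barrel's mouth, level with the rim, 120 mm above the bench. Axes as the barrel's.
- swing_arm (a joint): Lid's grey swing arm about its vertical post, rad. 0: closed, lid (104 mm disc) over the mouth; grows clockwise seen from above; stop at 2.1. Lid and knob axis 95 mm from the post. Stays where left; about 4 N at the knob moves it: draw it by the knob along its arc (a knob held at fixed yaw is screwed back down as the arm swings). It cannot swing while the lid's 6 mm deep plug is in the mouth.
- post_hinge (a point): Point on the axis of the swing arm's post, at the arm's top face, 165 mm above the bench; arm and lid reach 140 mm below to 177 mm above the bench. Its x axis points from the lid's axis to the post.
- clamp_knob (a joint): Turn of the red wing knob, rad; left-hand thread: grows as the knob turns clockwise seen from above, from 0 (tight) to a stop at 5.0. Takes about 0.06 N m. Every rad lifts the knob and lid by 1.75 mm; the plug is clear of the mouth above 3.5 rad.
- knob_grip (a point): Middle of the knob's wing, on the knob's axis, at the height to grip. The wing is a red upright bar 62 mm long (along this point's x axis), 13 mm thick (along its y axis) and 32 mm high, from 20 mm below to 12 mm above this point; about 202 mm above the bench when tight. The swing arm's top lies 37 mm or more below this point.
- casting0: Brass casting, one of 2 to 4 (others absent): flat pendant blank 64 mm long (x from -32 to +32 mm), a bar 16 mm wide with a 24 mm disc at the +x end, 10 mm thick, about 60 g, lying flat on the fixed grey felt mat (250 x 220 mm, top 4 mm above the bench). Origin in the middle of its length, on the underside; grip the bar across its width (y), x from -25 to 5 mm.
- casting1: Brass casting, one of 2 to 4 (others absent): flat pendant blank 64 mm long (x from -32 to +32 mm), a bar 16 mm wide with a 24 mm disc at the +x end, 10 mm thick, about 60 g, lying flat on the fixed grey felt mat (250 x 220 mm, top 4 mm above the bench). Origin in the middle of its length, on the underside; grip the bar across its width (y), x from -25 to 5 mm.
- casting2: Brass casting, one of 2 to 4 (others absent): flat pendant blank 64 mm long (x from -32 to +32 mm), a bar 16 mm wide with a 24 mm disc at the +x end, 10 mm thick, about 60 g, lying flat on the fixed grey felt mat (250 x 220 mm, top 4 mm above the bench). Origin in the middle of its length, on the underside; grip the bar across its width (y), x from -25 to 5 mm.
- casting3: Brass casting, one of 2 to 4 (others absent): flat pendant blank 64 mm long (x from -32 to +32 mm), a bar 16 mm wide with a 24 mm disc at the +x end, 10 mm thick, about 60 g, lying flat on the fixed grey felt mat (250 x 220 mm, top 4 mm above the bench). Origin in the middle of its length, on the underside; grip the bar across its width (y), x from -25 to 5 mm.
- funnel: Orange plastic funnel, about 90 g: spout 72 mm outside, 64 inside, 22 mm long, then a cone widening to 144 mm at the mouth, 67 mm up. Origin at the centre of the spout's underside, z up; stands on its spout. Bar handle level along its -x axis, 58 mm up. In the barrel its cone rests on the rim, the origin about 29 mm below the rim, the funnel's mouth about 38 mm above it.
- funnel_grip (a point): Middle of the funnel's handle, 98 mm from the funnel's axis and 58 mm above its underside: bar 16 mm wide and 14 mm high, running along the funnel's x axis (from 72 to 124 mm out).
- scoop: Aluminium scoop with dark wood handle, about 140 g, holding the media. Pan 95 mm long (x), 70 mm wide, floor 4 mm thick, back wall 40 mm, side walls 34 mm high (22 near the front), open at the front (+x): the nose edge lies 47.5 mm ahead of the origin. Media begin to slide at about 30 to 35 deg of tilt. Origin under the pan's centre, z up.
- scoop_grip (a point): Where to grip the scoop: in its handle, a bar 18 mm wide (y) and 16 mm high running along x from 47 to 142 mm behind the pan's centre, 40 mm above the underside. This point lies 85 mm behind the scoop's origin, 132.5 mm behind the nose.
- media0: Green plastic tumbling medium, one of 6 in the scoop, a blunt cone 21 mm across its base and 19 mm high, 12 g. Origin at the centre of its base.
- media1: Green plastic tumbling medium, one of 6 in the scoop, a blunt cone 21 mm across its base and 19 mm high, 12 g. Origin at the centre of its base.
- media2: Green plastic tumbling medium, one of 6 in the scoop, a blunt cone 21 mm across its base and 19 mm high, 12 g. Origin at the centre of its base.
- media3: Green plastic tumbling medium, one of 6 in the scoop, a blunt cone 21 mm across its base and 19 mm high, 12 g. Origin at the centre of its base.
- media4: Green plastic tumbling medium, one of 6 in the scoop, a blunt cone 21 mm across its base and 19 mm high, 12 g. Origin at the centre of its base.
- media5: Green plastic tumbling medium, one of 6 in the scoop, a blunt cone 21 mm across its base and 19 mm high, 12 g. Origin at the centre of its base.
- bur_block: Wooden block with burs, 90 x 45 x 32 mm (with burs about 80 mm high), loose; not part of the job. Origin under its centre.
- findings_jar: Clear jar with white lid, 64 mm across, 52 mm high, loose; not part of the job. Origin under its centre.
- graver0: Scraper with a wooden ball handle (40 mm), 140 mm long, loose, lying on the far side of the bench; not part of the job.
- graver1: Scraper with a wooden ball handle (40 mm), 140 mm long, loose, lying near the robot; not part of the job.
Mind the look-alikes: they are no part of the job. Leave any blue or purple look-alike of the casting0 alone.

How it is judged:
On the way, in this order (a step that is already met when the one before it is completed fails the run):
1. the knob has been turned clockwise until the lid's plug is about to leave the mouth (over 3.1 rad) (value of joint clamp_knob above 3.1 rad), for 0.1 s.
2. the lid has been swung aside (over 1.5 rad) (value of joint swing_arm above 1.5 rad), for 0.2 s.
3. the funnel sits in the barrel's mouth, upright and let go, with the lid aside (horizontal distance between funnel and mouth below 0.012 m and angle between funnel's own z axis and vertical below 0.15 rad and z of funnel in the frame of mouth below -0.018 m and value of joint swing_arm above 1.5 rad and contact force between funnel and the fingers below 0.2 N), for 0.3 s.
4. all the media are in the barrel, poured while the funnel sits in the mouth (horizontal distance between funnel and mouth below 0.012 m and angle between funnel's own z axis and vertical below 0.15 rad and z of funnel in the frame of mouth below -0.018 m and horizontal distance between each of media0, media1, media2, media3, media4, media5 and barrel below 0.045 m and z of each of media0, media1, media2, media3, media4, media5 in the frame of mouth below -0.005 m), for 0.2 s.
At the end, for the whole second after the job is handed in: Arm open beyond 1.5 rad; all castings and media in the barrel, origins within 45 mm of its axis and 5 mm or more below the rim; funnel upright on its spout on the bench (0.1 rad, 8 mm) and scoop level on the bench (0.12 rad, 12 mm); castings, funnel and scoop at rest (value of joint swing_arm above 1.5 rad and horizontal distance between each of casting0, casting1, casting2, casting3, media0, media1, media2, media3, media4, media5 and barrel below 0.045 m and z of each of casting0, casting1, casting2, casting3, media0, media1, media2, media3, media4, media5 in the frame of mouth below -0.005 m and height (world z) of funnel between -0.006 and 0.008 m and angle between funnel's own z axis and vertical below 0.1 rad and height (world z) of scoop below 0.012 m and angle between scoop's own z axis and vertical below 0.12 rad and linear speed of each of casting0, casting1, casting2, casting3, funnel, scoop below 0.02 m/s); the robot touches nothing.
It fails at once if the bur block is knocked more than 40 mm from its place (distance of bur_block from where it was at the start of the episode above 0.04 m).
It fails at once if the findings jar is knocked more than 40 mm from its place (distance of findings_jar from where it was at the start of the episode above 0.04 m).
It fails at once if the far scraper is knocked more than 40 mm from its place (distance of graver0 from where it was at the start of the episode above 0.04 m).
It fails at once if the near scraper is knocked more than 40 mm from its place (distance of graver1 from where it was at the start of the episode above 0.04 m).
Of casting0, casting1, casting2, casting3 only 2 to 4 are there at a start; the rules pass over those that are not, and their reading is None.
At some moment in a run one of casting0, casting1, casting2, casting3 may be knocked a few centimetres aside while the robot is not near it.
It also fails if it takes over 210 s, if anything falls off the work surface, if the arm or the gripper's body presses on something with over 40 N, if the wrist force passes 120 N, or if a joint passes its speed limit or range.

ROBOT

A 6-joint arm with a two-finger parallel gripper is mounted at the origin on the work surface. World frame = base frame: x ahead of the robot, y to its left, z up, the work surface at z = 0. Lengths are in m, angles in rad, forces in N, time in s.
With the tool pointing down it reaches from about 0.25 to 0.775 m from the base axis. Payload 8.9 kg.
Tool frame: the origin (TCP) lies at the very end of the fingers, on their centre line; the grasp point (between the pads) lies 19 mm behind it; z points along the fingers, y is the direction in which the jaws open and shut (so a half turn about z gives the same grasp; the last joint's range is limited). The gripper opens to 85 mm and grips with 20 to 120 N. Pads are 22 mm wide; open, the fingers measure 114 mm over their backs; the gripper's body (76 mm by 85 mm) begins 54 mm behind the grasp point. The pads swing forward as they close: fully open they stand 13 mm farther back than shut.
Start: joints at [-0.139, 0.291, -0.153, 1.127, 0, 1.431], TCP at [0.525, 0, 0.231] pointing down, gripper open.
Joint ranges: [-2.52, 2.52], [-0.91, 1.74], [-1.3, 1.37], [-1.96, 2.02], [-1.52, 1.47], [-3.14, 3.14]. Speed limits (rad/s): [2.22, 2.22, 2.79, 3.14, 3.14, 3.14].

INTERFACE

Orientations are given as a unit quaternion [x, y, z, w].
In Python, from plant import get_obs, get_image, finish_job, find_in, cut_out, landmark_of gives the robot as it stands.
- The arm moves only by the tool servo_tool, never from a script. Its argument "steps" is text: rows parted by semicolons, each of 5 numbers parted by spaces: the shift along the tool's x, y, z in units of 30 mm (1.0 is 30 mm), then the turn about the tool's z in units of 6 degrees (1.0 is 6 degrees), then the opening, from 0 (shut) to 1 (fully open). A call has exactly 5 rows; each row is the pose to reach, as a shift and turn from the pose measured when the call began, along the tool's axes at that moment; what a row does not reach only later rows make up. A row lasts 1/12 s, in which the tool goes at most 41.7 mm and 7.16 degrees, less where a joint would pass 70% of its speed; a pose out of reach is approached as far as the arm can. A call with a gripper value outside its range is refused whole. The fingers move at their own pace and stop on an object; "newtons" is the grip in N (left out, the last holds). Time passes only in rows, so rows that repeat a pose let the fingers close, or fill a call up. It gives the time, the measured TCP pose, the force and the opening at its end, in the units of the state.
- get_obs(): the state, without advancing time (a new reading comes with each control period).
- get_image(name): name is "scene" or "side" or "wrist"; returns a dict with "color" (420x560x3 uint8, red, green, blue), "depth" (420x560 float32, m along the optical axis (not along the pixel's ray), 0 where there is no reading), "fx", "fy", "cx", "cy" (pixels), "k1" (the pictures are not rectified: a ray, as slopes to the right and down, at radius r is drawn at 1 + k1 r^2 times it, then the intrinsics apply), "T" (4x4, takes a point from camera to world coordinates). Camera axes: x right, y down, z forward; pixel columns grow to the right and rows downward; lengths in m; the calibration is good to about 2 mm. A picture is of the moment at which its call begins.
- finish_job(): hands the job in, once; it reports no verdict.
Trained networks look in the newest picture that a camera, given by its name, has taken for a name from the list of things; names that differ only in an ending like _2 or _b are one class to them, and where a whole thing is asked for, a point or a joint stands for the part that bears it (a point fixed in the world has none). Each returns a list of dicts, best first, with "conf" (0 to 1); they miss things now and then, are a little off and sometimes report something else, mostly with a low value. They report only what shows in the picture. A call takes as long as a camera call. They do not tell look-alikes from the thing itself.
- find_in(camera, label): "bbox" ([left, top, width, height] in pixels, round what is visible of it).
- cut_out(camera, label): "pixels" (420x560 bool, what is visible of it) and "bbox" ([left, top, width, height] in pixels, round what is visible of it).
- landmark_of(camera, label): "pixel" ([column, row] in pixels: a listed point, or the origin of a listed thing).
The state is a dict: "t": time; "joints": joint angles; "joint_velocities": joint speeds; "joint_torque": joint torques, N m; "ee_pos": TCP position; "orientation": TCP orientation; "wrist_force": force on the tool from outside, world axes, zero at the start; "torque": the same for the moment, N m; "width": finger opening in m.
Only numpy, scipy, OpenCV 4.12 (cv2) and the standard library are available. Lean on these libraries where they do the work, as an engineer would, in place of code of your own. Each camera call takes 0.05 s, during which the arm holds its last target. There are 200 camera calls.

## Working session

There is one attempt and no reset: what is moved stays moved. The work goes in short steps, Python scripts to look and compute and a tool call to move; the robot and the scene stay as the last step left them, time stands still between calls to the robot, and variables do not carry over. Pictures are saved under pics/ and viewed, about 12 in all and at most 16, crops included, and the job is handed in when it is done.

Besides the shell and the picture viewer there is one more tool, called after "Request:" as a command line: name --argument value ..., lists and objects as JSON in quotes. servo_tool: Moves the arm, as the interface text tells. Its arguments: {"type":"object","properties":{"steps":{"type":"string"},"newtons":{"type":"number"}},"required":["steps"]}

```bash
mkdir -p pics; ls; cat > h.py <<'E'
import numpy as np, cv2
from plant import *
def px2ray(im,p):
    d=np.array([(p[0]-im['cx'])/im['fx'],(p[1]-im['cy'])/im['fy']]);s=d.copy()
    for _ in range(8): s=d/(1+im['k1']*(s@s))
    return np.array([s[0],s[1],1.])
def at_z(im,p,z):
    r=im['T'][:3,:3]@px2ray(im,p);o=im['T'][:3,3];return o+r*(z-o[2])/r[2]
def by_depth(im,p,w=1):
    u,v=int(round(p[0])),int(round(p[1]));d=im['depth'][max(v-w,0):v+w+1,max(u-w,0):u+w+1];d=d[d>0]
    if len(d)==0: return None
    return (im['T']@np.r_[px2ray(im,p)*np.median(d),1])[:3]
def cloud(im,mask):
    vs,us=np.nonzero(mask&(im['depth']>0));d=np.stack([(us-im['cx'])/im['fx'],(vs-im['cy'])/im['fy']],1);s=d.copy()
    for _ in range(8): s=d/(1+im['k1']*(s**2).sum(1,keepdims=True))
    z=im['depth'][vs,us];P=np.c_[s*z[:,None],z];return P@im['T'][:3,:3].T+im['T'][:3,3]
def proj(im,P):
    q=(np.linalg.inv(im['T'])@np.r_[P,1])[:3];s=q[:2]/q[2];s=s*(1+im['k1']*(s@s));return s*[im['fx'],im['fy']]+[im['cx'],im['cy']]
def save(im,n,box=None,k=1):
    c=im['color'][:,:,::-1]
    if box: c=c[box[1]:box[3],box[0]:box[2]]
    cv2.imwrite('pics/'+n,cv2.resize(c,None,fx=k,fy=k,interpolation=cv2.INTER_CUBIC))
def axes():
    from scipy.spatial.transform import Rotation as R
    return R.from_quat(get_obs()['orientation']).as_matrix()
def togo(target,z=None):
    o=get_obs();d=np.array(target)-o['ee_pos'];return axes().T@d/.03
np.set_printoptions(precision=3,suppress=True)
E
python3 - <<'E'
from h import *
o=get_obs();print(o);print(axes())
L=['barrel','mouth','post_hinge','knob_grip','casting0','funnel','funnel_grip','scoop','scoop_grip','bur_block','findings_jar','graver0','graver1','media0']
for c in ['scene','side']:
    im=get_image(c);save(im,c+'0.png',k=1.4)
    print(c,im['T'][:3,3])
    for l in L:
        for r in landmark_of(c,l)[:5]:
            if r['conf']>.2: print(l,round(r['conf'],2),np.round(r['pixel']),by_depth(im,r['pixel']))
E
```

```text
pics
{'t': 0.0, 'joints': array([-0.139,  0.291, -0.154,  1.127,  0.   ,  1.432]), 'joint_velocities': array([ 0.002,  0.   ,  0.001, -0.002, -0.   , -0.   ]), 'joint_torque': array([ -0.003, -53.715,  33.136,   0.016,  -0.   ,   0.   ]), 'ee_pos': array([0.525, 0.   , 0.231]), 'orientation': array([ 0.707,  0.707, -0.   , -0.001]), 'wrist_force': array([-0.46 , -0.12 ,  0.656]), 'torque': array([-0.02 ,  0.003,  0.002]), 'width': 0.08532326493446685}
[[ 0.     1.    -0.001]
 [ 1.    -0.     0.   ]
 [ 0.    -0.001 -1.   ]]
scene [ 1.292 -0.068  1.133]
barrel 0.97 [261. 238.] [ 0.578 -0.007  0.094]
barrel 0.61 [173. 268.] [ 0.59  -0.266  0.015]
barrel 0.38 [279. 329.] [0.813 0.005 0.001]
mouth 0.68 [266. 215.] [0.554 0.011 0.163]
post_hinge 0.92 [270. 230.] [0.618 0.012 0.184]
knob_grip 0.65 [183. 276.] [ 0.629 -0.238  0.031]
knob_grip 0.39 [260. 194.] [ 0.592 -0.004  0.302]
casting0 0.6 [262. 215.] [ 0.553 -0.     0.164]
casting0 0.58 [392. 234.] [0.565 0.395 0.007]
casting0 0.52 [269. 232.] [0.621 0.011 0.178]
casting0 0.46 [346. 178.] [0.324 0.308 0.009]
casting0 0.45 [345. 209.] [
[... 998 characters left out ...]
 0.55 [271. 288.] [0.517 0.161 0.011]
casting0 0.5 [200. 355.] [0.549 0.408 0.015]
funnel 0.71 [369. 213.] [ 0.402 -0.289  0.021]
funnel_grip 0.78 [347. 204.] [ 0.464 -0.242  0.063]
funnel_grip 0.54 [318. 305.] [0.392 0.166 0.017]
scoop 0.5 [305. 211.] [0.501 0.014 0.16 ]
scoop_grip 0.67 [315. 186.] [ 0.607 -0.329  0.047]
bur_block 0.71 [318. 306.] [0.392 0.165 0.013]
findings_jar 0.7 [318. 307.] [0.392 0.166 0.012]
findings_jar 0.6 [194. 283.] [0.677 0.254 0.034]
graver0 0.61 [207. 227.] [0.817 0.005 0.007]
graver0 0.58 [369. 241.] [ 0.365 -0.167  0.002]
graver1 0.61 [207. 227.] [0.817 0.005 0.007]
graver1 0.58 [369. 241.] [ 0.365 -0.167  0.002]
media0 0.4 [315. 211.] [ 0.558 -0.218  0.021]
```

View pics/scene0.png

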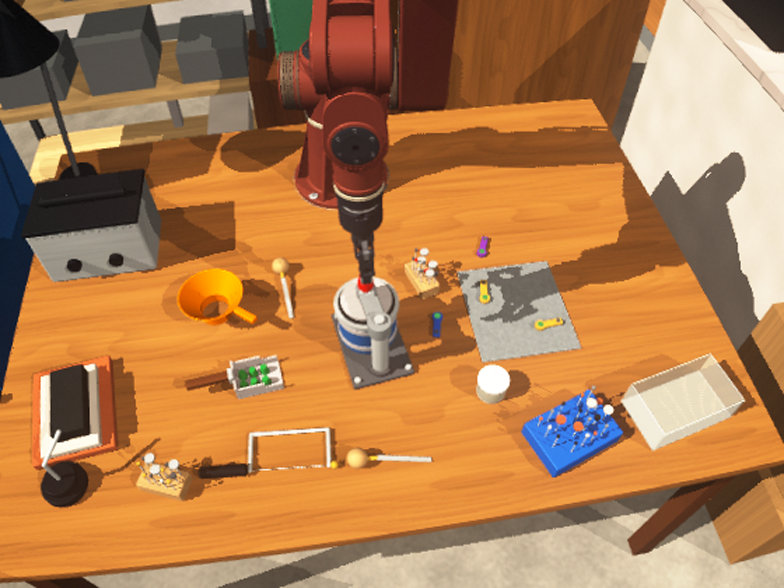

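View pics/side0.png

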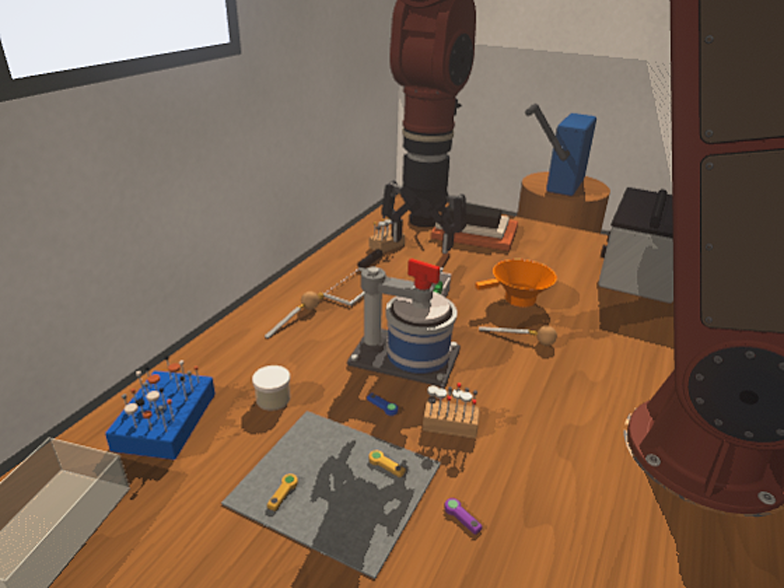

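```bash
python3 - <<'E'
from h import *
W=get_image('wrist');save(W,'w0.png')
ims={'scene':get_image('scene'),'side':get_image('side'),'wrist':W}
for c,im in ims.items():
    h=cv2.cvtColor(im['color'],cv2.COLOR_RGB2HSV)
    red=((h[...,0]<6)|(h[...,0]>174))&(h[...,1]>150)&(h[...,2]>90)
    P=cloud(im,red);k=(abs(P[:,0]-.51)<.08)&(abs(P[:,1])<.08)&(P[:,2]<.225)&(P[:,2]>.15);P=P[k]
    print(c,len(P))
    if len(P)>10:
        print(P.min(0),P.max(0),P.mean(0));t=P[P[:,2]>P[:,2].max()-.008];m=t.mean(0);w,v=np.linalg.eigh(np.cov((t-m)[:,:2].T));print('top',len(t),m,np.sqrt(w),v[:,1])
    allP=cloud(im,im['depth']>0);k=(abs(allP[:,0]-.6)<.04)&(abs(allP[:,1]-.025)<.05)&(allP[:,2]>.160)&(allP[:,2]<.19)
    p=allP[k];print('post',len(p),p.min(0) if len(p) else '',p.max(0) if len(p) else '')
    k=(abs(allP[:,0]-.51)<.09)&(abs(allP[:,1]-.01)<.09)&(allP[:,2]>.112)&(allP[:,2]<.128);p=allP[k]
    if len(p):print('rim',len(p),p.min(0),p.max(0))
E
```

```text
scene 53
[ 0.52  -0.011  0.171] [0.55  0.017 0.212] [0.536 0.001 0.189]
top 7 [ 0.548 -0.001  0.207] [0.001 0.004] [0.237 0.971]
post 343 [ 0.56  -0.009  0.16 ] [0.635 0.037 0.187]
rim 500 [ 0.454 -0.064  0.112] [0.583 0.067 0.128]
side 334
[ 0.484 -0.001  0.171] [0.544 0.022 0.217] [0.513 0.011 0.198]
top 89 [0.514 0.007 0.213] [0.003 0.018] [-0.994  0.108]
post 298 [ 0.56  -0.005  0.16 ] [0.632 0.044 0.186]
rim 552 [ 0.45  -0.053  0.112] [0.599 0.071 0.128]
wrist 4717
[ 0.486 -0.005  0.171] [0.547 0.019 0.217] [0.517 0.008 0.205]
top 2591 [0.517 0.005 0.214] [0.003 0.017] [-0.995  0.096]
post 6479 [ 0.56  -0.007  0.16 ] [0.633 0.04  0.186]
rim 5327 [ 0.451 -0.064  0.112] [0.6   0.069 0.128]
```

View pics/w0.png

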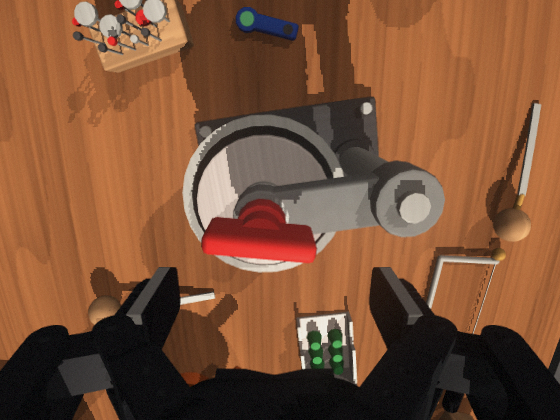

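Request:
servo_tool --steps "0.1 -0.15 0 -1.1 1; 0.2 -0.3 0 -2.3 1; 0.2 -0.3 0 -3.5 1; 0.2 -0.3 0 -4.7 1; 0.2 -0.3 0 -5.9 1"

```text
t: 2.07
ee_pos: [0.516, 0.0061, 0.2314]
orientation: [0.457, 0.889, 0.0, 0.0]
wrist_force: [0.4, -0.1, -0.9]
width: 0.0853
```

```bash
python3 - <<'E'
from h import *
o=get_obs();print(o['joints'],o['ee_pos']);print(axes())
E
```

```text
[-0.13   0.273 -0.177  1.12   0.     0.819] [0.516 0.006 0.231]
[[-0.582  0.813  0.   ]
 [ 0.813  0.582 -0.   ]
 [-0.     0.    -1.   ]]
```

Request:
servo_tool --steps "0 0 0 -1.1 1; 0 0 0 -2.3 1; 0 0 0 -3.5 1; 0 0 0 -4.7 1; 0 0 0 -5.8 1"

```text
t: 2.48
ee_pos: [0.516, 0.0061, 0.2314]
orientation: [0.167, 0.986, 0.0, 0.0]
wrist_force: [0.4, 0.3, 0.4]
width: 0.085
```

Request:
servo_tool --steps "0 0 0 -1.2 1; 0 0 0 -2.3 1; 0 0 0.5 -2.3 1; 0 0 1.0 -2.3 1; 0 0 1.5 -2.3 1"

```text
t: 2.9
ee_pos: [0.5162, 0.006, 0.186]
orientation: [0.047, 0.999, -0.0, 0.0]
wrist_force: [-0.3, 0.1, -0.6]
width: 0.0852
```

Request:
servo_tool --steps "0 0 0.05 0 0; 0 0 0.05 0 0; 0 0 0.05 0 0; 0 0 0.05 0 0; 0 0 0.05 0 0" --newtons 50

```text
t: 3.32
ee_pos: [0.5167, 0.006, 0.1854]
orientation: [0.047, 0.999, -0.0, 0.001]
wrist_force: [0.6, -0.8, 0.0]
width: 0.0253
```

Request:
servo_tool --steps "0 0 0 0 0; 0 0 0 0 0; 0 0 0 0 0; 0 0 0 0 0; 0 0 0 0 0"

```text
t: 3.73
ee_pos: [0.5167, 0.0052, 0.1859]
orientation: [0.048, 0.999, -0.001, 0.001]
wrist_force: [-2.4, -4.3, 2.3]
width: 0.0122
```

```bash
python3 - <<'E'
from h import *
o=get_obs();print(o['joints'],o['ee_pos'],o['width'],o['torque']);print(axes())
E
```

```text
[-0.131  0.304 -0.259  1.005 -0.002 -0.035] [0.517 0.005 0.186] 0.012175116222788817 [-0.798  0.437 -0.049]
[[-0.995  0.095  0.002]
 [ 0.095  0.995 -0.002]
 [-0.003 -0.002 -1.   ]]
```

Request:
servo_tool --steps "0 0 -0.01 1.1 0; 0 0 -0.015 2.3 0; 0 0 -0.02 3.5 0; 0 0 -0.03 4.7 0; 0 0 -0.036 5.8 0"

```text
t: 4.15
ee_pos: [0.5166, 0.005, 0.187]
orientation: [0.347, 0.938, -0.001, 0.001]
wrist_force: [0.1, -1.9, -2.8]
width: 0.0119
```

Request:
servo_tool --steps "0 0 -0.01 1.1 0; 0 0 -0.015 2.3 0; 0 0 -0.02 3.5 0; 0 0 -0.03 4.7 0; 0 0 -0.036 5.8 0"

```text
t: 4.57
ee_pos: [0.5165, 0.0049, 0.1881]
orientation: [0.614, 0.789, -0.0, 0.002]
wrist_force: [0.3, -0.9, -2.8]
width: 0.0121
```

```bash
python3 - <<'E'
from h import *
o=get_obs();print(o['joints'],o['ee_pos'],o['width'],o['wrist_force'],o['torque']);print(axes())
E
```

```text
[-0.131  0.302 -0.255  1.011 -0.002  1.192] [0.516 0.005 0.188] 0.01206286843134384 [ 0.297 -0.881 -2.783] [-0.168  0.037  0.035]
[[-0.246  0.969  0.002]
 [ 0.969  0.246 -0.002]
 [-0.003  0.001 -1.   ]]
```

Request:
servo_tool --steps "0 0 -0.01 1.1 0; 0 0 -0.015 2.3 0; 0 0 -0.02 3.5 0; 0 0 -0.03 4.7 0; 0 0 -0.036 5.8 0"

```text
t: 4.98
ee_pos: [0.5164, 0.0049, 0.1892]
orientation: [0.824, 0.567, -0.0, 0.002]
wrist_force: [0.8, -0.8, -2.8]
width: 0.0123
```

Request:
servo_tool --steps "0 0 -0.01 1.1 0; 0 0 -0.015 2.3 0; 0 0 -0.02 3.5 0; 0 0 -0.03 4.7 0; 0 0 -0.036 5.8 0"

```text
t: 5.4
ee_pos: [0.5163, 0.0049, 0.1902]
orientation: [0.957, 0.292, 0.0, 0.001]
wrist_force: [0.3, -0.4, -2.9]
width: 0.0121
```

Request:
servo_tool --steps "0 0 -0.01 1.1 0; 0 0 -0.015 2.3 0; 0 0 -0.02 3.5 0; 0 0 -0.03 4.7 0; 0 0 -0.036 5.8 0"

```text
t: 5.82
ee_pos: [0.5162, 0.005, 0.1913]
orientation: [1.0, -0.011, 0.001, 0.001]
wrist_force: [0.1, -0.6, -2.8]
width: 0.0123
```

Request:
servo_tool --steps "0 0 0 0 1; 0 0 0 0 1; 0 0 0 0 1; 0 0 0 0 1; 0 0 0 0 1"

```text
t: 6.23
ee_pos: [0.5163, 0.005, 0.1914]
orientation: [1.0, -0.01, 0.001, 0.001]
wrist_force: [-0.4, 0.3, 0.3]
width: 0.0722
```

Request:
servo_tool --steps "0 0 0 0 1; 0 0 0 0 1; 0 0 0 0 1; 0 0 0 0 1; 0 0 0 0 1"

```text
t: 6.65
ee_pos: [0.5163, 0.005, 0.1915]
orientation: [1.0, -0.01, 0.001, 0.001]
wrist_force: [-0.0, 0.3, 0.1]
width: 0.0852
```

```bash
python3 - <<'E'
from h import *
o=get_obs();print(o['joints'],o['ee_pos'],o['width'],o['wrist_force'],o['torque']);print(axes())
E
```

```text
[-0.131  0.299 -0.25   1.02  -0.002  3.031] [0.516 0.005 0.191] 0.08523888231257863 [-0.01   0.321  0.121] [-0.024  0.041 -0.013]
[[ 1.    -0.02   0.002]
 [-0.02  -1.    -0.002]
 [ 0.002  0.002 -1.   ]]
```

Request:
servo_tool --steps "0 0 0 -1.1 1; 0 0 0 -2.3 1; 0 0 0 -3.5 1; 0 0 0 -4.7 1; 0 0 0 -5.8 1"

```text
t: 7.07
ee_pos: [0.5163, 0.005, 0.1914]
orientation: [0.956, 0.293, 0.0, 0.001]
wrist_force: [0.7, -1.1, -0.6]
width: 0.0852
```

Request:
servo_tool --steps "0 0 0 -1.1 1; 0 0 0 -2.3 1; 0 0 0 -3.5 1; 0 0 0 -4.7 1; 0 0 0 -5.8 1"

```text
t: 7.48
ee_pos: [0.5163, 0.005, 0.1914]
orientation: [0.823, 0.568, -0.0, 0.001]
wrist_force: [0.8, 0.3, 0.9]
width: 0.0856
```

Request:
servo_tool --steps "0 0 0 -1.1 1; 0 0 0 -2.3 1; 0 0 0 -3.5 1; 0 0 0 -4.7 1; 0 0 0 -5.8 1"

```text
t: 7.9
ee_pos: [0.5163, 0.005, 0.1914]
orientation: [0.613, 0.79, -0.0, 0.001]
wrist_force: [-0.2, 0.1, 0.2]
width: 0.0855
```

Request:
servo_tool --steps "0 0 0 -1.1 1; 0 0 0 -2.3 1; 0 0 0 -3.5 1; 0 0 0 -4.7 1; 0 0 0 -5.8 1"

```text
t: 8.32
ee_pos: [0.5163, 0.0051, 0.1914]
orientation: [0.346, 0.938, -0.001, 0.001]
wrist_force: [-0.1, 0.5, -0.6]
width: 0.0856
```

Request:
servo_tool --steps "0 0 0 -1.1 1; 0 0 0 -2.3 1; 0 0 0 -3.5 1; 0 0 0 -4.7 1; 0 0 0 -5.8 1"

```text
t: 8.73
ee_pos: [0.5162, 0.0051, 0.1914]
orientation: [0.046, 0.999, -0.001, 0.001]
wrist_force: [-0.7, 0.0, 0.2]
width: 0.0851
```

Request:
servo_tool --steps "0 0 0 -1 1; 0 0 0 -1 0; 0 0 0 -1 0; 0 0 0 -1 0; 0 0 0 -1 0" --newtons 50

```text
t: 9.15
ee_pos: [0.5163, 0.005, 0.1914]
orientation: [-0.005, 1.0, -0.001, 0.001]
wrist_force: [-0.3, 0.7, 0.5]
width: 0.0385
```

Request:
servo_tool --steps "0 0 0 0 0; 0 0 0 0 0; 0 0 0 0 0; 0 0 0 0 0; 0 0 0 0 0"

```text
t: 9.57
ee_pos: [0.5163, 0.005, 0.1914]
orientation: [-0.005, 1.0, -0.001, 0.001]
wrist_force: [-0.2, -0.2, 2.0]
width: 0.0123
```

```bash
python3 - <<'E'
from h import *
o=get_obs();print(o['joints'],o['ee_pos'],o['width'],o['wrist_force'],o['torque']);print(axes())
E
```

```text
[-0.131  0.299 -0.25   1.02  -0.002 -0.14 ] [0.516 0.005 0.191] 0.012349363930380882 [-0.18  -0.216  2.013] [ 0.061  0.115 -0.005]
[[-1.    -0.009  0.001]
 [-0.009  1.    -0.002]
 [-0.001 -0.002 -1.   ]]
```

Request:
servo_tool --steps "0 0 -0.01 1.1 0; 0 0 -0.015 2.3 0; 0 0 -0.02 3.5 0; 0 0 -0.03 4.7 0; 0 0 -0.036 5.8 0"

```text
t: 9.98
ee_pos: [0.5163, 0.0051, 0.1925]
orientation: [0.297, 0.955, -0.001, 0.001]
wrist_force: [-1.0, 0.3, 1.8]
width: 0.0121
```

Request:
servo_tool --steps "0 0 -0.01 1.1 0; 0 0 -0.015 2.3 0; 0 0 -0.02 3.5 0; 0 0 -0.03 4.7 0; 0 0 -0.036 5.8 0"

```text
t: 10.4
ee_pos: [0.5163, 0.0051, 0.1936]
orientation: [0.572, 0.82, -0.0, 0.001]
wrist_force: [0.1, -0.0, 1.3]
width: 0.0119
```

Request:
servo_tool --steps "0 0 -0.01 1.1 0; 0 0 -0.015 2.3 0; 0 0 -0.02 3.4 0; 0 0 -0.02 3.4 0; 0 0 -0.02 3.4 0"

```text
t: 10.82
ee_pos: [0.5164, 0.0052, 0.1942]
orientation: [0.707, 0.707, -0.0, 0.001]
wrist_force: [-0.1, 0.0, 1.5]
width: 0.0124
```

Request:
servo_tool --steps "0 0 0 0 1; 0 0 0 0 1; 0 0 0 0 1; 0 0 0 0 1; 0 0 0 0 1"

```text
t: 11.23
ee_pos: [0.5164, 0.0052, 0.1942]
orientation: [0.707, 0.708, -0.0, 0.001]
wrist_force: [0.3, 0.4, 0.2]
width: 0.0718
```

Request:
servo_tool --steps "0 0 0 0 1; 0 0 0 0 1; 0 0 0 0 1; 0 0 0 -1.1 1; 0 0 0 -2.3 1"

```text
t: 11.65
ee_pos: [0.5164, 0.0052, 0.1942]
orientation: [0.615, 0.789, -0.0, 0.001]
wrist_force: [-0.0, -0.4, -0.1]
width: 0.0855
```

Request:
servo_tool --steps "0 0 0 -1.1 1; 0 0 0 -2.3 1; 0 0 0 -3.5 1; 0 0 0 -4.7 1; 0 0 0 -5.8 1"

```text
t: 12.07
ee_pos: [0.5163, 0.0052, 0.1942]
orientation: [0.348, 0.938, -0.001, 0.001]
wrist_force: [-0.3, 0.5, -0.1]
width: 0.0856
```

Request:
servo_tool --steps "0 0 0 -1.1 1; 0 0 0 -2.3 1; 0 0 0 -3.5 1; 0 0 0 -4.7 1; 0 0 0 -5.8 1"

```text
t: 12.48
ee_pos: [0.5164, 0.0052, 0.1942]
orientation: [0.048, 0.999, -0.001, 0.001]
wrist_force: [0.2, 0.3, 0.7]
width: 0.085
```

Request:
servo_tool --steps "0 0 0 -1.1 1; 0 0 0 -2.3 1; 0 0 0 -3.5 1; 0 0 0 -4.7 1; 0 0 0 -5.8 1"

```text
t: 12.9
ee_pos: [0.5164, 0.0052, 0.1942]
orientation: [-0.256, 0.967, -0.001, 0.001]
wrist_force: [-0.1, 0.4, -0.7]
width: 0.0857
```

Request:
servo_tool --steps "0 0 0 -1.1 1; 0 0 0 -2.3 1; 0 0 0 -3.5 1; 0 0 0 -4.7 1; 0 0 0 -5.8 1"

```text
t: 13.32
ee_pos: [0.5164, 0.0052, 0.1942]
orientation: [-0.536, 0.844, -0.001, 0.0]
wrist_force: [-0.2, -1.0, 0.2]
width: 0.0854
```

Request:
servo_tool --steps "0 0 0 -1.1 1; 0 0 0 -2.3 1; 0 0 0 -3.5 1; 0 0 0 -4.5 1; 0 0 0 -4.5 1"

```text
t: 13.73
ee_pos: [0.5164, 0.0052, 0.1942]
orientation: [0.72, -0.694, 0.001, 0.0]
wrist_force: [0.7, -0.1, -0.2]
width: 0.0854
```

```bash
python3 - <<'E'
from h import *
o=get_obs();print(o['joints'],o['ee_pos'],o['width'],o['wrist_force'],o['torque']);print(axes())
W=get_image('wrist');save(W,'w1.png')
P=cloud(W,W['depth']>0);k=(abs(P[:,0]-.61)<.04)&(abs(P[:,1]-.017)<.04)&(P[:,2]>.168)&(P[:,2]<.2);p=P[k];print(p.min(0),p.max(0),np.percentile(p[:,2],[5,50,95]))
E
```

```text
[-0.131  0.297 -0.245  1.027 -0.002 -1.737] [0.516 0.005 0.194] 0.08536921591631322 [ 0.69  -0.105 -0.184] [0.004 0.019 0.032]
[[ 0.036 -0.999  0.002]
 [-0.999 -0.036 -0.002]
 [ 0.002 -0.002 -1.   ]]
[ 0.587 -0.007  0.168] [0.634 0.039 0.186] [0.172 0.177 0.185]
```

View pics/w1.png

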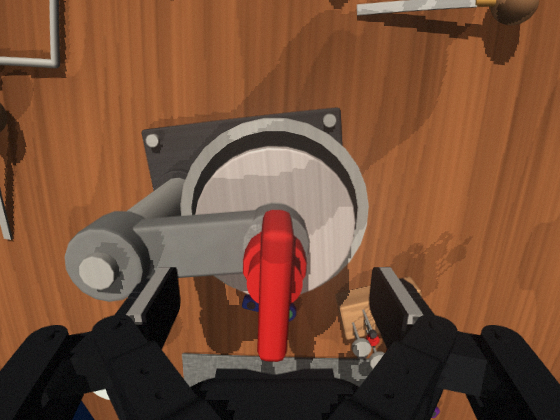

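Request:
servo_tool --steps "0 0 0 0 0; 0 0 0 0 0; 0 0 0 0 0; 0 0 0 0 0; 0 0 0 0 0" --newtons 50

```text
t: 14.2
ee_pos: [0.5163, 0.0052, 0.1942]
orientation: [0.717, -0.697, 0.001, 0.0]
wrist_force: [-0.2, 0.5, 0.0]
width: 0.0253
```

Request:
servo_tool --steps "0 0 0 0 0; 0 0 0 0 0; 0 0 0 0 0; 0 0 0 0 0; 0 0 0 0 0"

```text
t: 14.62
ee_pos: [0.5164, 0.0052, 0.1942]
orientation: [0.717, -0.697, 0.001, 0.0]
wrist_force: [-0.7, 0.4, 1.7]
width: 0.0121
```

Request:
servo_tool --steps "-0.363 0.007 0 1.1 0; -0.725 -0.027 0 2.2 0; -1.08 -0.102 0 3.3 0; -1.425 -0.219 0 4.4 0; -1.753 -0.373 0 5.5 0"

```text
t: 15.03
ee_pos: [0.5251, 0.0577, 0.1943]
orientation: [-0.487, 0.873, -0.002, -0.001]
wrist_force: [-3.9, -4.8, 6.1]
width: 0.012
```

```bash
python3 - <<'E'
from h import *
o=get_obs();print(o['joints'],o['ee_pos'],o['width'],o['wrist_force'],o['torque']);print(axes())
v=o['ee_pos'][:2]-np.array([.6105,.016]);print(np.hypot(*v),np.degrees(np.arctan2(v[1],v[0])))
E
```

```text
[-0.027  0.321 -0.211  1.039 -0.004 -1.044] [0.525 0.058 0.194] 0.0120306837573014 [-3.903 -4.819  6.126] [-0.832  0.905 -0.098]
[[-0.526 -0.851  0.   ]
 [-0.851  0.526 -0.004]
 [ 0.003 -0.002 -1.   ]]
0.09501874585981783 153.9406827720091
```

Swinging properly; two more strokes and a bit.

Request:
servo_tool --steps "-0.363 0.007 0 1.1 0; -0.725 -0.027 0 2.2 0; -1.08 -0.102 0 3.3 0; -1.425 -0.219 0 4.4 0; -1.753 -0.373 0 5.5 0"

```text
t: 15.45
ee_pos: [0.561, 0.0974, 0.1942]
orientation: [-0.216, 0.976, -0.001, -0.002]
wrist_force: [-7.5, 1.3, 8.8]
width: 0.0121
```

Request:
servo_tool --steps "-0.363 0.007 0 1.1 0; -0.725 -0.027 0 2.2 0; -1.08 -0.102 0 3.3 0; -1.425 -0.219 0 4.4 0; -1.753 -0.373 0 5.5 0"

```text
t: 15.87
ee_pos: [0.6127, 0.1113, 0.1943]
orientation: [0.072, 0.997, -0.0, -0.002]
wrist_force: [-4.8, 7.4, 6.9]
width: 0.0122
```

Request:
servo_tool --steps "-0.363 0.007 0 1.1 0; -0.725 -0.027 0 2.2 0; -0.725 -0.027 0 2.2 0; -0.725 -0.027 0 2.2 0; -0.725 -0.027 0 2.2 0"

```text
t: 16.28
ee_pos: [0.6352, 0.1082, 0.1944]
orientation: [0.185, 0.983, 0.0, -0.001]
wrist_force: [4.8, 4.3, -0.7]
width: 0.0123
```

Request:
servo_tool --steps "0 0 0 0 1; 0 0 0 0 1; 0 0 0 0 1; 0 0 0 0 1; 0 0 0 0 1"

```text
t: 16.7
ee_pos: [0.6349, 0.1081, 0.1943]
orientation: [0.185, 0.983, 0.0, -0.001]
wrist_force: [-0.2, -1.0, 0.4]
width: 0.0717
```

Request:
servo_tool --steps "0 0 0 0 1; 0 0 0 0 1; 0 0 -1 0 1; 0 0 -2 0 1; 0 0 -3 0 1"

```text
t: 17.12
ee_pos: [0.6346, 0.1079, 0.2851]
orientation: [0.185, 0.983, 0.0, -0.002]
wrist_force: [1.9, 0.5, -0.2]
width: 0.0853
```

```bash
python3 - <<'E'
from h import *
o=get_obs();print(o['joints'],o['ee_pos'],o['width'],o['wrist_force'],o['torque']);print(axes())
v=o['ee_pos'][:2]-np.array([.6105,.016]);print(np.hypot(*v),np.degrees(np.arctan2(v[1],v[0])))
S=get_image('scene');save(S,'s2.png',(80,120,460,380),2)
D=get_image('side')
# rim circle fit
for im in (S,D,get_image('wrist')):
    P=cloud(im,im['depth']>0);r=np.hypot(P[:,0]-.5163,P[:,1]-.0052);p=P[(abs(P[:,2]-.12)<.004)&(r<.075)&(r>.03)]
    if len(p)<30: continue
    A=np.c_[2*p[:,:2],np.ones(len(p))];print(len(p),p[:,2].mean(),np.linalg.lstsq(A,(p[:,:2]**2).sum(1),rcond=None)[0][:2],p.min(0),p.max(0))
# castings (yellow), funnel (orange) from scene
def yel(im):
    h=cv2.cvtColor(im['color'],cv2.COLOR_RGB2HSV);return (h[...,0]>18)&(h[...,0]<32)&(h[...,1]>140)&(h[...,2]>120)
for n,im in (('scene',S),('side',D)):
    k,lab,st,ce=cv2.connectedComponentsWithStats(yel(im).astype(np.uint8))
    for i in range(1,k):
        if st[i,4]>20:
            P=cloud(im,lab==i);print(n,st[i],P.mean(0),P.min(0),P.max(0))
    P=cloud(im,cv2.inRange(cv2.cvtColor(im['color'],cv2.COLOR_RGB2HSV),(8,190,150),(18,255,255))>0)
    P=P[(abs(P[:,0]-.42)<.12)&(abs(P[:,1]+.29)<.12)&(P[:,2]>.045)];print('funnel',len(P),P.min(0),P.max(0))
    q=P[(P[:,2]>.062)];A=np.c_[2*q[:,:2],np.ones(len(q))];s=np.linalg.lstsq(A,(q[:,:2]**2).sum(1),rcond=None)[0];print('rimfit',s[:2],np.sqrt(s[2]+s[:2]@s[:2]))
E
```

```text
[0.054 0.516 0.329 1.387 0.001 0.426] [0.635 0.108 0.285] 0.08533210381886845 [ 1.905  0.458 -0.17 ] [ 0.027 -0.05  -0.006]
[[-0.932  0.363 -0.004]
 [ 0.363  0.932  0.001]
 [ 0.004 -0.    -1.   ]]
0.09501708006193194 75.28611491231594
566 0.1187564373512065 [0.518 0.001] [ 0.453 -0.064  0.116] [0.581 0.066 0.124]
681 0.1190439072662884 [0.515 0.006] [ 0.45  -0.062  0.116] [0.582 0.071 0.123]
9342 0.11924332838409245 [0.517 0.004] [ 0.451 -0.063  0.116] [0.582 0.069 0.123]
scene [141 192  32  27 500] [ 0.368 -0.301  0.05 ] [ 0.294 -0.354 -0.002] [ 0.439 -0.257  0.072]
scene [343 200   7  16  73] [0.451 0.275 0.013] [0.418 0.262 0.005] [0.481 0.286 0.018]
scene [167 219  15  11  66] [ 0.469 -0.253  0.064] [ 0.447 -0.274  0.059] [ 0.487 -0.232  0.07 ]
scene [382 229  20   7  54] [0.561 0.39  0.011] [ 0.543  0.365 -0.   ] [0.569 0.427 0.017]
scene [236 329   5   6  22] [ 0.809 -0.102  0.012] [ 0.8   -0.108 -0.   ] [ 0.814 -0.097  0.019]
funnel 399 [ 0.34  -0.396  0.045] [ 0.49  -0.227  0.072]
rimfit [ 0.409 -0.313] 0.07698149223752423
side [267 322  17  13  64] [0.447 0.276 0.016] [0.427 0.263 0.013] [0.471 0.285 0.019]
funnel 496 [ 0.334 -0.396  0.045] [ 0.487 -0.225  0.069]
rimfit [ 0.409 -0.308] 0.07841618556959713
```

View pics/s2.png

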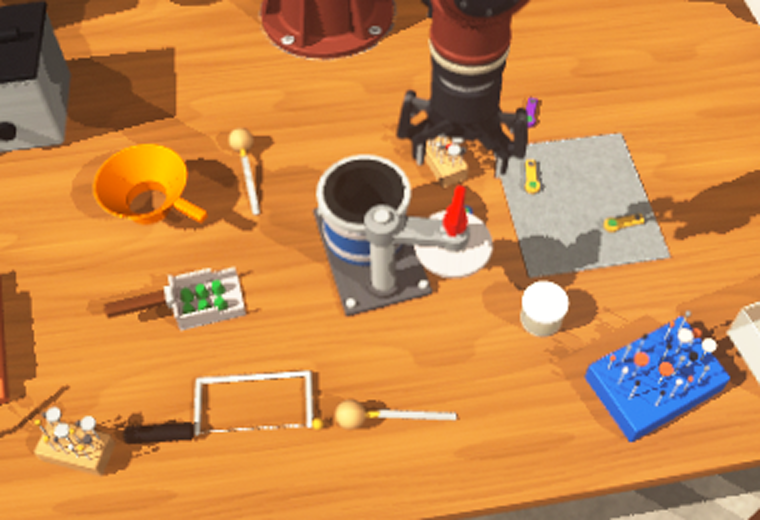

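Request:
servo_tool --steps "0.8 0.6 0 0 1; 1.8 1.4 0 0 1; 2.8 2.2 0 0 1; 3.6 2.8 0 0 1; 3.6 2.8 0 0 1"

```text
t: 17.68
ee_pos: [0.5629, 0.2297, 0.2861]
orientation: [0.183, 0.983, 0.001, -0.0]
wrist_force: [0.0, 1.3, 1.1]
width: 0.0857
```

Request:
servo_tool --steps "0.8 0.6 0 0 1; 1.6 1.2 0 0 1; 2.3 1.8 0 0 1; 2.3 1.8 0 0 1; 2.3 1.8 0 0 1"

```text
t: 18.1
ee_pos: [0.517, 0.3055, 0.2853]
orientation: [0.182, 0.983, 0.001, -0.001]
wrist_force: [0.2, 0.4, -0.5]
width: 0.085
```

```bash
cat >> h.py <<'E'
def castings(im):
    h=cv2.cvtColor(im['color'],cv2.COLOR_RGB2HSV);m=((h[...,0]>15)&(h[...,0]<33)&(h[...,1]>120)&(h[...,2]>70)).astype(np.uint8)
    m=cv2.morphologyEx(m,cv2.MORPH_CLOSE,np.ones((9,9)));k,lab,st,ce=cv2.connectedComponentsWithStats(m)
    for i in range(1,k):
        if st[i,4]<300: continue
        vs,us=np.nonzero(lab==i);cs=[at_z(im,p,.014)[:2] for p in zip(us[::5],vs[::5])];P=np.array(cs)
        c,(w,hh),a=cv2.minAreaRect((P*1000).astype(np.float32));b=cv2.boxPoints((c,(w,hh),a))/1000
        e=[b[1]-b[0],b[2]-b[1]];e=max(e,key=np.linalg.norm);u=e/np.linalg.norm(e);c=np.array(c)/1000
        t=(P-c)@u;s=(P-c)@[-u[1],u[0]];wp=np.ptp(s[t>.018]) if (t>.018).any() else 0;wn=np.ptp(s[t<-.018]) if (t<-.018).any() else 0
        if wn>wp:u=-u
        print('casting',st[i],'c',c,'size',w,hh,'dir deg',np.degrees(np.arctan2(u[1],u[0])),'widths',wp,wn)
E
python3 - <<'E'
from h import *
o=get_obs();print(o['joints'],o['ee_pos']);print(axes())
W=get_image('wrist');save(W,'w3.png');castings(W)
for r in landmark_of('wrist','casting0'): print(r['conf'],r['pixel'],at_z(W,r['pixel'],.004))
E
```

```text
[0.411 0.42  0.177 1.329 0.002 0.776] [0.517 0.306 0.285]
[[-0.934  0.357 -0.001]
 [ 0.357  0.934  0.002]
 [ 0.002  0.001 -1.   ]]
casting [221  95  24  53 735] c [0.446 0.276] size 21.991025924682617 61.21837615966797 dir deg -4.604887 widths 0.02199102001117373 0.015307866347247505
casting [328 155  48  31 657] c [0.555 0.395] size 20.713411331176758 60.90922164916992 dir deg -83.088715 widths 0.02071344739715083 0.01467786709788783
0.85 [167.0, 204.0] [0.514 0.152 0.004]
0.64 [351.2, 171.1] [0.56  0.396 0.004]
0.62 [231.3, 119.3] [0.444 0.276 0.004]
```

View pics/w3.png

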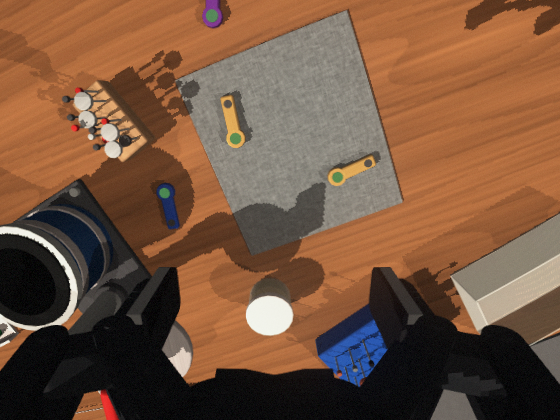

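Request:
servo_tool --steps "0.5 -0.4 0.5 -0.7 1; 1 -0.9 1 -1.4 1; 1.6 -1.4 1.8 -2.1 1; 2.18 -1.85 2.6 -2.7 1; 2.18 -1.85 3.6 -2.7 1"

```text
t: 18.62
ee_pos: [0.4345, 0.274, 0.1774]
orientation: [0.041, 0.999, 0.001, -0.001]
wrist_force: [0.7, 0.9, 0.3]
width: 0.0851
```

Request:
servo_tool --steps "0 0 0.8 0 1; 0 0 1.6 0 1; 0 0 2.2 0 1; 0 0 2.2 0 1; 0 0 2.2 0 1"

```text
t: 19.03
ee_pos: [0.4344, 0.273, 0.1109]
orientation: [0.042, 0.999, 0.0, -0.002]
wrist_force: [0.4, -0.3, 1.5]
width: 0.0855
```

```bash
python3 - <<'E'
from h import *
o=get_obs();print(o['joints'],o['ee_pos']);print(axes())
W=get_image('wrist');castings(W)
E
```

```text
[ 0.417  0.373 -0.375  0.826  0.002  0.501] [0.434 0.273 0.111]
[[-0.997  0.083 -0.003]
 [ 0.083  0.997  0.   ]
 [ 0.003  0.    -1.   ]]
casting [ 264  182   31   79 1431] c [0.446 0.278] size 21.79463768005371 63.38853073120117 dir deg -10.485459 widths 0.021794636558826325 0.015170325674985765
```

Request:
servo_tool --steps "-0.05 0.2 0.7 0.4 1; -0.05 0.2 1.5 0.4 1; -0.05 0.2 2.3 0.4 1; -0.05 0.2 3.1 0.4 1; -0.05 0.2 3.43 0.4 1"

```text
t: 19.5
ee_pos: [0.437, 0.2791, 0.008]
orientation: [0.063, 0.998, 0.0, -0.001]
wrist_force: [0.6, -0.2, 0.0]
width: 0.0852
```

Request:
servo_tool --steps "0 0 0 0 0; 0 0 0 0 0; 0 0 0 0 0; 0 0 0 0 0; 0 0 0 0 0" --newtons 50

```text
t: 19.92
ee_pos: [0.4379, 0.2795, 0.0092]
orientation: [0.063, 0.998, 0.001, -0.0]
wrist_force: [0.2, 0.0, -0.1]
width: 0.0254
```

Request:
servo_tool --steps "0 0 0 0 0; 0 0 0 0 0; 0 0 0 0 0; 0 0 0 0 0; 0 0 0 0 0"

```text
t: 20.33
ee_pos: [0.4384, 0.2798, 0.0097]
orientation: [0.063, 0.998, 0.001, 0.0]
wrist_force: [-1.2, 0.1, 7.3]
width: 0.0139
```

Request:
servo_tool --steps "0 0 -0.6 0 0; 0 0 -1.5 0 0; 0 0 -2.5 0 0; 0 0 -3.5 0 0; 0 0 -4.5 0 0"

```text
t: 20.75
ee_pos: [0.4378, 0.2793, 0.146]
orientation: [0.063, 0.998, 0.001, 0.0]
wrist_force: [0.1, 0.2, -0.6]
width: 0.0139
```

Request:
servo_tool --steps "0 0 -1 0 0; 0 0 -1.8 0 0; 0 0 -2.3 0 0; 0 0 -2.3 0 0; 0 0 -2.3 0 0"

```text
t: 21.17
ee_pos: [0.4381, 0.2793, 0.2154]
orientation: [0.063, 0.998, 0.001, 0.001]
wrist_force: [-1.4, 0.3, 0.1]
width: 0.0138
```

```bash
python3 - <<'E'
from h import *
o=get_obs();print(o['joints'],o['ee_pos'],o['width']);print(axes());print(togo([.5163,.0045,.235]))
W=get_image('wrist');castings(W)
E
```

```text
[ 0.426  0.288 -0.2    1.08   0.002  0.551] [0.438 0.279 0.215] 0.013782605124153947
[[-0.992  0.125  0.002]
 [ 0.125  0.992  0.002]
 [-0.001  0.003 -1.   ]]
[-3.733 -8.76  -0.671]
casting [ 257  225   36  120 2848] c [0.57  0.264] size 42.63088607788086 160.04559326171875 dir deg -8.227002 widths 0.042630909611008794 0.03694438016528061
casting [358 252  54  25 770] c [0.555 0.395] size 23.431058883666992 60.92739486694336 dir deg -88.97066 widths 0.023431098138779624 0.017250542723399695
```

Request:
servo_tool --steps "-0.3 -0.8 -0.3 0 0; -0.7 -1.8 -0.6 0 0; -1.1 -2.8 -0.6 0 0; -1.5 -3.8 -0.6 0 0; -1.8 -4.6 -0.6 0 0"

```text
t: 21.63
ee_pos: [0.4734, 0.1333, 0.2308]
orientation: [0.063, 0.998, 0.0, -0.001]
wrist_force: [-0.1, 0.3, 0.3]
width: 0.0135
```

Request:
servo_tool --steps "-0.4 -1 0 0 0; -0.8 -2 0 0 0; -1.2 -3 0 0 0; -1.6 -4 0 0 0; -1.65 -4.17 0 0 0"

```text
t: 22.05
ee_pos: [0.5071, -0.001, 0.2289]
orientation: [0.065, 0.998, -0.0, -0.002]
wrist_force: [-0.5, 0.3, -1.0]
width: 0.0139
```

```bash
python3 - <<'E'
from h import *
o=get_obs();print(o['joints'],o['ee_pos'],o['width']);print(togo([.508,.0055,.1]))
E
```

```text
[-0.146  0.262 -0.2    1.113 -0.001 -0.017] [ 0.507 -0.001  0.229] 0.013877951611274142
[-0.018  0.222  4.297]
```

Request:
servo_tool --steps "0 0.2 0 0 0; 0 0.2 0.8 0 0; 0 0.2 1.6 0 0; 0 0.2 2.4 0 0; 0 0.2 3.2 0 0"

```text
t: 22.47
ee_pos: [0.5064, 0.0065, 0.131]
orientation: [0.064, 0.998, 0.0, -0.003]
wrist_force: [0.5, 0.1, -0.3]
width: 0.0142
```

Request:
servo_tool --steps "0 0 0.5 0 0; 0 0 1.1 0 0; 0 0 1.1 0 0; 0 0 1.1 0 0.2; 0 0 1.1 0 0.35"

```text
t: 22.88
ee_pos: [0.5064, 0.0072, 0.0985]
orientation: [0.064, 0.998, 0.0, -0.003]
wrist_force: [-0.3, -0.1, 0.5]
width: 0.0281
```

Request:
servo_tool --steps "0 0 0 0 0.35; 0 0 0 0 0.35; 0 0 -1 0 0.35; 0 0 -2 0 0.35; 0 0 -3 0 0.35"

```text
t: 23.3
ee_pos: [0.5067, 0.0072, 0.1902]
orientation: [0.064, 0.998, 0.0, -0.003]
wrist_force: [0.3, 0.0, -1.2]
width: 0.0298
```

Request:
servo_tool --steps "0 0 -1 0 0.35; 0 0 -2 0 0.6; 0 0 -2 0 1; 0 0 -2 0 1; 0 0 -2 0 1"

```text
t: 23.72
ee_pos: [0.5069, 0.0072, 0.2502]
orientation: [0.064, 0.998, 0.0, -0.002]
wrist_force: [0.2, 0.2, 0.6]
width: 0.0765
```

```bash
python3 - <<'E'
from h import *
o=get_obs();print(o['joints'],o['ee_pos'],o['width']);print(axes())
S=get_image('scene');W=get_image('wrist')
for n,im in(('scene',S),('wrist',W)):
    h=cv2.cvtColor(im['color'],cv2.COLOR_RGB2HSV);m=((h[...,0]>15)&(h[...,0]<33)&(h[...,1]>120)&(h[...,2]>50));P=cloud(im,m)
    k=np.hypot(P[:,0]-.5165,P[:,1]-.0045)<.05;print(n,k.sum(),P[k].mean(0))
    for r in landmark_of(n,'casting0'): print(n,r['conf'],r['pixel'],at_z(im,r['pixel'],.004),by_depth(im,r['pixel']))
E
```

```text
[-0.13   0.25  -0.158  1.167 -0.    -0.002] [0.507 0.007 0.25 ] 0.07651904821711483
[[-0.992  0.127 -0.005]
 [ 0.127  0.992  0.   ]
 [ 0.005 -0.    -1.   ]]
scene 3 [0.489 0.003 0.03 ]
scene 0.6 [392.0, 231.1] [0.554 0.399 0.004] [0.56  0.395 0.012]
scene 0.41 [343.0, 179.2] [0.323 0.3   0.004] [0.328 0.298 0.01 ]
scene 0.33 [176.3, 224.1] [ 0.424 -0.256  0.004] [ 0.471 -0.246  0.065]
wrist 542 [0.519 0.005 0.03 ]
wrist 0.97 [395.3, 163.0] [0.514 0.151 0.004] [0.513 0.149 0.009]
wrist 0.86 [273.7, 184.0] [0.521 0.004 0.004] [0.515 0.005 0.031]
```

Request:
servo_tool --steps "0 0.8 0 0 1; 0 2 0 0 1; 0 3.3 0 0 1; 0 4.6 0 0 1; 0.07 5.8 0 0 1"

```text
t: 24.33
ee_pos: [0.5263, 0.1819, 0.2484]
orientation: [0.064, 0.998, 0.0, -0.004]
wrist_force: [1.1, 0.0, -0.3]
width: 0.0856
```

Request:
servo_tool --steps "0 1.3 0 0 1; 0 2.6 0 0 1; 0 3.9 0 0 1; 0 5.2 0 0 1; 0.07 6 0 0 1"

```text
t: 24.75
ee_pos: [0.5467, 0.3642, 0.2469]
orientation: [0.063, 0.998, 0.0, -0.005]
wrist_force: [-0.2, 0.5, -0.4]
width: 0.0853
```

Request:
servo_tool --steps "0 0.8 0 1.1 1; 0 1.5 0 2.2 1; 0 1.5 0 3.3 1; 0 1.5 0 4.4 1; 0 1.5 0 5.5 1"

```text
t: 25.17
ee_pos: [0.5518, 0.4092, 0.2453]
orientation: [0.346, 0.938, -0.002, -0.005]
wrist_force: [0.7, -0.3, -0.2]
width: 0.0854
```

Request:
servo_tool --steps "0 0 0 1.1 1; 0 0 0 2.2 1; 0 0 0 3.3 1; 0 0 0 4.4 1; 0 0 0 5.5 1"

```text
t: 25.58
ee_pos: [0.5516, 0.409, 0.2442]
orientation: [0.601, 0.799, -0.004, -0.005]
wrist_force: [0.5, -1.0, 0.5]
width: 0.0852
```

Request:
servo_tool --steps "0 0 0.8 1 1; 0 0 1.7 1.95 1; 0 0 2.7 1.95 1; 0 0 3.7 1.95 1; 0 0 4.3 1.95 1"

```text
t: 26.0
ee_pos: [0.548, 0.4077, 0.1108]
orientation: [0.679, 0.734, -0.007, -0.005]
wrist_force: [0.3, -0.4, 0.1]
width: 0.0853
```

```bash
python3 - <<'E'
from h import *
o=get_obs();print(o['joints'],o['ee_pos']);print(axes())
W=get_image('wrist');castings(W);print(togo([.554,.405,.0085]))
for r in landmark_of('wrist','casting0'): print(r['conf'],r['pixel'],at_z(W,r['pixel'],.004))
E
```

```text
[0.53  0.683 0.165 1.069 0.005 2.023] [0.548 0.408 0.111]
[[-0.078  0.997 -0.017]
 [ 0.997  0.078 -0.004]
 [-0.002 -0.017 -1.   ]]
casting [ 271  182   29   78 1379] c [0.555 0.397] size 21.98870277404785 62.969398498535156 dir deg -84.1638 widths 0.02198870204959362 0.011331913682219842
[-0.07   0.308  3.311]
0.78 [287.8, 221.7] [0.558 0.394 0.004]
0.58 [12.1, 284.8] [0.311 0.31  0.004]
```

Request:
servo_tool --steps "-0.05 0.3 0.7 0 1; -0.05 0.3 1.5 0 1; -0.05 0.3 2.3 0 1; -0.05 0.3 3.0 0 1; -0.05 0.3 3.35 0 1"

```text
t: 26.52
ee_pos: [0.5536, 0.4055, 0.0083]
orientation: [0.679, 0.734, -0.01, -0.006]
wrist_force: [-0.9, -0.5, -0.4]
width: 0.0856
```

Request:
servo_tool --steps "0 0 0 0 0; 0 0 0 0 0; 0 0 0 0 0; 0 0 0 0 0; 0 0 0 0 0" --newtons 50

```text
t: 26.93
ee_pos: [0.5545, 0.406, 0.0098]
orientation: [0.679, 0.734, -0.009, -0.005]
wrist_force: [-0.5, 0.2, 0.9]
width: 0.0254
```

Request:
servo_tool --steps "0 0 0 0 0; 0 0 0 0 0; 0 0 0 0 0; 0 0 0 0 0; 0 0 0 0 0"

```text
t: 27.35
ee_pos: [0.5549, 0.4063, 0.0104]
orientation: [0.679, 0.734, -0.008, -0.005]
wrist_force: [0.1, 0.9, 5.4]
width: 0.0134
```

Request:
servo_tool --steps "0 0 -0.6 0 0; 0 0 -1.5 0 0; 0 0 -2.5 0 0; 0 0 -3.5 0 0; 0 0 -4.5 0 0"

```text
t: 27.77
ee_pos: [0.557, 0.4066, 0.1463]
orientation: [0.679, 0.734, -0.009, -0.005]
wrist_force: [1.5, 0.4, 0.1]
width: 0.0136
```

Request:
servo_tool --steps "0 0 -1 0 0; 0 0 -1.8 0 0; 0 0 -2.8 0 0; 0 0 -3.3 0 0; 0 0 -3.3 0 0"

```text
t: 28.18
ee_pos: [0.5603, 0.4079, 0.2493]
orientation: [0.679, 0.734, -0.006, -0.005]
wrist_force: [1.4, 0.3, 0.3]
width: 0.014
```

```bash
python3 - <<'E'
from h import *
o=get_obs();print(o['joints'],o['ee_pos'],o['width']);print(axes());print(togo([.5163,.0135,.24]))
W=get_image('wrist');castings(W)
E
```

```text
[0.521 0.642 0.454 1.396 0.005 2.014] [0.56  0.408 0.249] 0.013957470049944649
[[-0.078  0.997 -0.015]
 [ 0.997  0.078 -0.002]
 [-0.001 -0.015 -1.   ]]
[-12.993  -2.479   0.362]
casting [ 257  227   36  119 2815] c [0.568 0.252] size 46.58570861816406 175.12405395507812 dir deg -84.5521 widths 0.04658573173730019 0.04120081100865686
```

Request:
servo_tool --steps "-0.7 -0.15 0 0 0; -1.7 -0.3 0 0 0; -2.9 -0.6 0 0 0; -4.1 -0.8 0 0 0; -5.2 -1 0 0 0"

```text
t: 28.65
ee_pos: [0.5404, 0.2477, 0.2457]
orientation: [0.679, 0.734, -0.009, -0.006]
wrist_force: [1.6, -0.3, 0.5]
width: 0.0135
```

Request:
servo_tool --steps "-1.2 -0.23 0 0 0; -2.4 -0.46 0 0 0; -3.6 -0.7 0 0 0; -4.7 -0.9 0 0 0; -5.2 -1 0 0 0"

```text
t: 29.07
ee_pos: [0.521, 0.0865, 0.2453]
orientation: [0.68, 0.733, -0.01, -0.006]
wrist_force: [0.1, -0.5, -0.3]
width: 0.0139
```

Request:
servo_tool --steps "-0.8 -0.15 0 0 0; -1.5 -0.3 0 0 0; -2.1 -0.4 0 0 0; -2.6 -0.5 0 0 0; -2.6 -0.5 0 0 0"

```text
t: 29.48
ee_pos: [0.5108, 0.0054, 0.2444]
orientation: [0.681, 0.733, -0.011, -0.007]
wrist_force: [0.8, 1.1, -0.3]
width: 0.0138
```

```bash
python3 - <<'E'
from h import *
o=get_obs();print(o['joints'],o['ee_pos'],o['width']);print(togo([.5163,.0145,.1]));print(axes())
E
```

```text
[-0.127  0.278 -0.136  1.181 -0.01   1.371] [0.511 0.005 0.244] 0.013806337614261229
[0.312 0.33  4.805]
[[-0.073  0.997 -0.025]
 [ 0.997  0.073 -0.006]
 [-0.005 -0.026 -1.   ]]
```

Request:
servo_tool --steps "0.3 0.3 0 0 0; 0.3 0.3 0.9 0 0; 0.3 0.3 1.8 0 0; 0.3 0.3 2.7 0 0; 0.3 0.3 3.5 0 0"

```text
t: 29.9
ee_pos: [0.5158, 0.0159, 0.1367]
orientation: [0.68, 0.733, -0.011, -0.008]
wrist_force: [-0.2, 0.5, -0.4]
width: 0.013
```

Request:
servo_tool --steps "0 0 0.6 0 0; 0 0 1.2 0 0; 0 0 1.2 0 0; 0 0 1.2 0 0.2; 0 0 1.2 0 0.35"

```text
t: 30.32
ee_pos: [0.5155, 0.0164, 0.1013]
orientation: [0.68, 0.733, -0.011, -0.008]
wrist_force: [0.6, 0.4, 0.1]
width: 0.0277
```

Request:
servo_tool --steps "0 0 0 0 0.35; 0 0 0 0 0.35; 0 0 -1 0 0.35; 0 0 -2 0 0.35; 0 0 -3 0 0.35"

```text
t: 30.73
ee_pos: [0.5178, 0.017, 0.193]
orientation: [0.68, 0.733, -0.011, -0.008]
wrist_force: [1.7, 0.4, -1.0]
width: 0.0296
```

Request:
servo_tool --steps "0 0 -1 0 0.35; 0 0 -2 0 0.6; 0 0 -2 0 1; 0 0 -2 0 1; 0 0 -2 0 1"

```text
t: 31.15
ee_pos: [0.5193, 0.0174, 0.2532]
orientation: [0.68, 0.733, -0.011, -0.007]
wrist_force: [0.1, 0.1, -0.6]
width: 0.0767
```

```bash
python3 - <<'E'
from h import *
o=get_obs();print(o['joints'],o['ee_pos'],o['width']);print(axes())
S=get_image('scene');W=get_image('wrist');D=get_image('side')
for n,im in(('scene',S),('wrist',W),('side',D)):
    h=cv2.cvtColor(im['color'],cv2.COLOR_RGB2HSV);m=((h[...,0]>15)&(h[...,0]<33)&(h[...,1]>120)&(h[...,2]>50));P=cloud(im,m)
    k=np.hypot(P[:,0]-.5165,P[:,1]-.0045)<.05;print(n,k.sum(),P[k].min(0) if k.any() else '',P[k].max(0)if k.any() else '')
    k=(P[:,1]>.2)&(P[:,1]<.45);print('mat',k.sum())
    if n!='wrist':
        P=cloud(im,cv2.inRange(h,(8,150,130),(24,255,255))>0)
        P=P[(P[:,0]>.30)&(P[:,0]<.52)&(P[:,1]<-.21)&(P[:,1]>-.4)]
        q=P[(P[:,2]>.06)&(np.hypot(P[:,0]-.405,P[:,1]+.31)<.082)];A=np.c_[2*q[:,:2],np.ones(len(q))];s=np.linalg.lstsq(A,(q[:,:2]**2).sum(1),rcond=None)[0];c=s[:2];print('rimfit',c,np.sqrt(s[2]+c@c))
        d=P[:,:2]-c;hd=P[(np.hypot(*d.T)>.085)&(P[:,2]>.05)];print('handle',len(hd),hd.mean(0),hd.min(0),hd.max(0),np.degrees(np.arctan2(*(hd.mean(0)[:2]-c)[::-1])))
E
```

```text
[-0.102  0.291 -0.095  1.209 -0.008  1.394] [0.519 0.017 0.253] 0.07665640720382304
[[-0.075  0.997 -0.025]
 [ 0.997  0.075 -0.006]
 [-0.004 -0.026 -1.   ]]
scene 4 [ 0.485 -0.001  0.025] [0.492 0.006 0.031]
mat 833
rimfit [ 0.409 -0.323] 0.06879124842454024
handle 73 [ 0.477 -0.244  0.061] [ 0.461 -0.262  0.051] [ 0.492 -0.227  0.07 ] 49.13098065130803
wrist 947 [ 0.484 -0.023  0.02 ] [0.548 0.03  0.043]
mat 0
side 0  
mat 0
rimfit [ 0.405 -0.317] 0.07001538299815532
handle 46 [ 0.474 -0.237  0.062] [ 0.457 -0.254  0.052] [ 0.487 -0.224  0.068] 49.19784790740635
```

Request:
servo_tool --steps "-0.8 -0.2 0 0 1; -2 -0.5 0 0 1; -3.2 -0.9 0 0 1; -4.4 -1.2 0 0 1; -5.5 -1.5 0 0 1"

```text
t: 31.72
ee_pos: [0.4852, -0.152, 0.2532]
orientation: [0.68, 0.733, -0.012, -0.009]
wrist_force: [0.7, 0.8, -0.5]
width: 0.0855
```

Request:
servo_tool --steps "-1.1 -0.3 0 1.1 1; -2 -0.5 0 2.2 1; -2.95 -0.8 0 3.3 1; -2.95 -0.8 0.6 4.4 1; -2.95 -0.8 1.2 5.5 1"

```text
t: 32.13
ee_pos: [0.4666, -0.2442, 0.2174]
orientation: [0.862, 0.506, -0.014, -0.005]
wrist_force: [-0.2, 0.4, 0.9]
width: 0.0856
```

Request:
servo_tool --steps "0 0 0 1.1 1; 0 0 0 2 1; 0 0 0 2 1; 0 0 0 2 1; 0 0 0 2 1"

```text
t: 32.55
ee_pos: [0.4665, -0.2441, 0.2172]
orientation: [0.91, 0.415, -0.014, -0.004]
wrist_force: [-0.6, 0.1, -0.1]
width: 0.0854
```

```bash
python3 - <<'E'
from h import *
o=get_obs();print(o['joints'],o['ee_pos'],o['width']);print(axes())
W=get_image('wrist');save(W,'w4.png')
h=cv2.cvtColor(W['color'],cv2.COLOR_RGB2HSV);P=cloud(W,cv2.inRange(h,(8,170,110),(24,255,255))>0)
P=P[(P[:,0]>.30)&(P[:,0]<.56)&(P[:,1]<-.18)&(P[:,1]>-.42)]
q=P[P[:,2]>.05];print(q.min(0),q.max(0))
c=np.array([.407,-.315])
for _ in range(5):
    q=P[(P[:,2]>.058)&(abs(np.hypot(*(P[:,:2]-c).T)-.071)<.008)];A=np.c_[2*q[:,:2],np.ones(len(q))];s=np.linalg.lstsq(A,(q[:,:2]**2).sum(1),rcond=None)[0];c=s[:2]
print('rim',len(q),c,np.sqrt(s[2]+c@c))
d=P[:,:2]-c;hd=P[(np.hypot(*d.T)>.085)&(P[:,2]>.05)];m=hd.mean(0);w,v=np.linalg.eigh(np.cov(hd[:,:2].T));print('handle',len(hd),m,hd.min(0),hd.max(0),np.degrees(np.arctan2(*(m[:2]-c)[::-1])),v[:,1])
for l in('funnel','funnel_grip'):
    for r in landmark_of('wrist',l)[:2]: print(l,r['conf'],r['pixel'],at_z(W,r['pixel'],.0 if l=='funnel' else .065))
E
```

```text
[-0.608  0.321 -0.149  1.122 -0.021  1.679] [ 0.466 -0.244  0.217] 0.08540668132846589
[[ 0.656  0.754 -0.029]
 [ 0.755 -0.656 -0.005]
 [-0.023 -0.018 -1.   ]]
[ 0.333 -0.397  0.05 ] [ 0.494 -0.213  0.292]
rim 3561 [ 0.406 -0.323] 0.0677142557551875
handle 693 [ 0.474 -0.244  0.066] [ 0.413 -0.28   0.054] [ 0.494 -0.213  0.292] 49.45639437758974 [0.647 0.762]
funnel_grip 0.86 [283.8, 190.1] [ 0.469 -0.251  0.065]
```

View pics/w4.png

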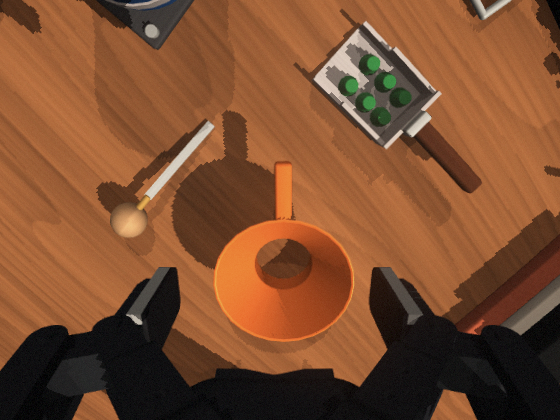

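Request:
servo_tool --steps "0 0.1 0.8 0 1; 0 0.2 1.8 0 1; 0 0.3 3 0 1; 0 0.3 4 0 1; 0 0.3 4.8 0 1"

```text
t: 33.12
ee_pos: [0.4686, -0.2503, 0.0713]
orientation: [0.91, 0.415, -0.015, -0.004]
wrist_force: [0.2, 0.3, -0.1]
width: 0.0854
```

Request:
servo_tool --steps "0 0 0.5 0 1; 0 0 1.0 0 1; 0 0 1.0 0 1; 0 0 1.0 0 1; 0 0 1 0 1"

```text
t: 33.53
ee_pos: [0.4683, -0.2508, 0.0422]
orientation: [0.91, 0.415, -0.014, -0.003]
wrist_force: [-0.4, 0.4, -0.2]
width: 0.0851
```

```bash
python3 - <<'E'
from h import *
o=get_obs();print(o['joints'],o['ee_pos'],o['width']);print(axes(),togo([.469,-.25,.042]))
W=get_image('wrist');save(W,'w5.png')
for l in('funnel','funnel_grip'):
    for r in landmark_of('wrist',l)[:2]: print(l,r['conf'],r['pixel'],at_z(W,r['pixel'],.0 if l=='funnel' else .065))
E
```

```text
[-0.616  0.501 -0.381  0.709 -0.021  1.67 ] [ 0.468 -0.251  0.042] 0.08513196029789079
[[ 0.656  0.755 -0.029]
 [ 0.755 -0.656 -0.006]
 [-0.023 -0.018 -1.   ]] [ 0.036 -0.002  0.007]
funnel 0.91 [277.6, 362.1] [ 0.405 -0.326  0.   ]
funnel_grip 0.84 [269.9, 288.2] [ 0.47  -0.247  0.065]
```

Request:
servo_tool --steps "0 0 0 0 0; 0 0 0 0 0; 0 0 0 0 0; 0 0 0 0 0; 0 0 0 0 0" --newtons 60

```text
t: 34.1
ee_pos: [0.4685, -0.251, 0.0425]
orientation: [0.91, 0.415, -0.014, -0.003]
wrist_force: [-0.1, 0.1, -0.0]
width: 0.026
```

Request:
servo_tool --steps "0 0 0 0 0; 0 0 0 0 0; 0 0 -0.2 0 0; 0 0 -0.6 0 0; 0 0 -1 0 0"

```text
t: 34.52
ee_pos: [0.4689, -0.2504, 0.0727]
orientation: [0.91, 0.415, -0.014, -0.004]
wrist_force: [-1.3, -1.0, -0.8]
width: 0.0149
```

Request:
servo_tool --steps "0 0 -0.7 0 0; 0 0 -1.5 0 0; 0 0 -2.5 0 0; 0 0 -3.5 0 0; 0 0 -4.4 0 0"

```text
t: 34.93
ee_pos: [0.4726, -0.2496, 0.2068]
orientation: [0.91, 0.415, -0.014, -0.004]
wrist_force: [1.7, -0.1, -0.8]
width: 0.0151
```

```bash
python3 - <<'E'
from h import *
o=get_obs();print(o['joints'],o['ee_pos'],o['width'],o['torque']);print(axes())
W=get_image('wrist');D=get_image('side');save(D,'d5.png',(200,60,480,270),2.4)
for l in('funnel','funnel_grip'):
    for r in landmark_of('wrist',l)[:2]: print(l,r['conf'],r['pixel'])
E
```

```text
[-0.61   0.342 -0.147  1.103 -0.021  1.677] [ 0.473 -0.25   0.207] 0.01505647842908572 [ 0.06  -0.186  0.003]
[[ 0.656  0.754 -0.029]
 [ 0.755 -0.656 -0.005]
 [-0.023 -0.018 -1.   ]]
funnel 0.6 [277.0, 360.5]
funnel 0.22 [274.7, 290.0]
funnel_grip 0.97 [275.5, 289.8]
funnel_grip 0.72 [341.8, 86.7]
```

View pics/d5.png

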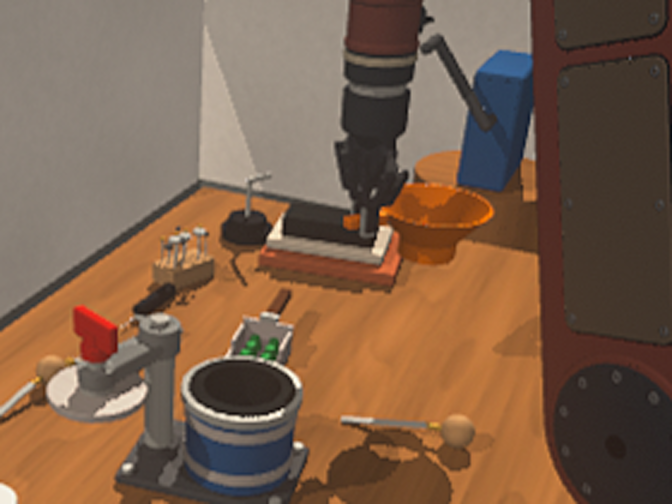

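Request:
servo_tool --steps "0.3 -0.4 0 0 0; 0.8 -1.1 0 0 0; 1.4 -1.9 0 0 0; 2 -2.7 0 0 0; 2.6 -3.5 0 0 0"

```text
t: 35.55
ee_pos: [0.4432, -0.1205, 0.2036]
orientation: [0.91, 0.414, -0.015, -0.004]
wrist_force: [0.8, -0.5, -1.1]
width: 0.0145
```

Request:
servo_tool --steps "0.6 -0.8 0 0 0; 1.2 -1.6 0 0 0; 1.8 -2.4 0 0 0; 2.3 -3.1 0 0 0; 2.56 -3.5 0 0 0"

```text
t: 35.97
ee_pos: [0.4123, 0.0088, 0.2026]
orientation: [0.91, 0.415, -0.016, -0.006]
wrist_force: [-0.6, 0.0, -1.2]
width: 0.0146
```

Request:
servo_tool --steps "0 0 0 -0.7 0; 0 0 0 -1.8 0; 0 0 0 -2.9 0; 0 0 0 -4 0; 0 0 0 -5.1 0"

```text
t: 36.38
ee_pos: [0.4111, 0.009, 0.2012]
orientation: [0.766, 0.643, -0.015, -0.011]
wrist_force: [-0.3, -0.2, -1.5]
width: 0.0145
```

Request:
servo_tool --steps "0 0 0 -1.1 0; 0 0 0 -2.3 0; 0 0 0 -3.5 0; 0 0 0 -4.6 0; 0 0 0 -5.7 0"

```text
t: 36.8
ee_pos: [0.4099, 0.0092, 0.1998]
orientation: [0.541, 0.841, -0.012, -0.016]
wrist_force: [-0.0, 0.5, -0.9]
width: 0.0144
```

Request:
servo_tool --steps "0 0 0 -1.1 0; 0 0 0 -2.3 0; 0 0 0 -3.5 0; 0 0 0 -4.6 0; 0 0 0 -5.7 0"

```text
t: 37.22
ee_pos: [0.4087, 0.0093, 0.1984]
orientation: [0.267, 0.964, -0.007, -0.02]
wrist_force: [0.3, -0.1, -0.9]
width: 0.0145
```

```bash
python3 - <<'E'
from h import *
o=get_obs();print(o['joints'],o['ee_pos'],o['width'],o['torque']);a=axes();print(a);x=a[:2,0];print(np.degrees(np.arctan2(x[1],x[0])),'funnel at',o['ee_pos'][:2]-.0975*x)
E
```

```text
[-0.15   0.131 -0.452  1.031 -0.008  0.391] [0.409 0.009 0.198] 0.014514380205156031 [ 0.025  0.038 -0.007]
[[-0.857  0.514 -0.043]
 [ 0.514  0.858 -0.002]
 [ 0.036 -0.024 -0.999]]
149.01965236755566 funnel at [ 0.492 -0.041]
```

Request:
servo_tool --steps "-0.1 0 0 -1.1 0; -0.2 0 0 -2.3 0; -0.31 0 0 -3.5 0; -0.31 0 0 -4.6 0; -0.31 0 0 -5.2 0"

```text
t: 37.63
ee_pos: [0.4155, 0.0046, 0.1966]
orientation: [-0.005, 1.0, -0.001, -0.023]
wrist_force: [0.1, -0.5, -1.1]
width: 0.0149
```

```bash
python3 - <<'E'
from h import *
o=get_obs();print(o['joints'],o['ee_pos'],o['width'],o['torque']);a=axes();print(a);x=a[:2,0];print(np.degrees(np.arctan2(x[1],x[0])),'funnel at',o['ee_pos'][:2]-.0975*x)
S=get_image('scene');D=get_image('side')
for im,rng in((S,0),(D,0)):
    h=cv2.cvtColor(im['color'],cv2.COLOR_RGB2HSV)
    P=cloud(im,cv2.inRange(h,(8,170,130),(22,255,255))>0);P=P[(P[:,2]>.13)&(P[:,2]<.26)&(abs(P[:,0]-.5)<.12)&(abs(P[:,1])<.1)]
    print(len(P),P.min(0),P.max(0))
    c=np.array([.514,.004])
    for _ in range(6):
        q=P[(P[:,2]>.2)&(abs(np.hypot(*(P[:,:2]-c).T)-.070)<.01)];A=np.c_[2*q[:,:2],np.ones(len(q))];s=np.linalg.lstsq(A,(q[:,:2]**2).sum(1),rcond=None)[0];c=s[:2]
    print('rim',len(q),c,np.sqrt(s[2]+c@c))
E
```

```text
[-0.158  0.147 -0.437  1.032 -0.009 -0.169] [0.416 0.005 0.197] 0.014949408065416314 [-0.001  0.019 -0.001]
[[-0.999 -0.011 -0.046]
 [-0.011  1.    -0.001]
 [ 0.046 -0.001 -0.999]]
-179.39352330346844 funnel at [0.513 0.006]
1490 [ 0.393 -0.066  0.142] [0.589 0.075 0.259]
rim 492 [0.516 0.004] 0.0662656244828297
1337 [ 0.391 -0.065  0.149] [0.586 0.079 0.258]
rim 467 [0.512 0.01 ] 0.06776505735688222
```

Request:
servo_tool --steps "0 -0.03 0.3 0 0; -0.03 -0.03 0.7 0 0; -0.05 -0.03 1.1 0 0; -0.07 -0.03 1.5 0 0; -0.07 -0.03 1.8 0 0"

```text
t: 38.15
ee_pos: [0.415, 0.0036, 0.1412]
orientation: [-0.001, 1.0, -0.001, -0.023]
wrist_force: [2.1, -1.2, 3.5]
width: 0.0146
```

```bash
python3 - <<'E'
from h import *
o=get_obs();print(o['joints'],o['ee_pos'],o['width'],o['wrist_force'],o['torque'])
D=get_image('side');save(D,'d6.png',(200,120,400,300),3)
E
```

```text
[-0.161  0.202 -0.53   0.883 -0.009 -0.163] [0.415 0.004 0.141] 0.01462450191715057 [ 2.079 -1.185  3.476] [-0.179 -0.661 -0.085]
```

View pics/d6.png

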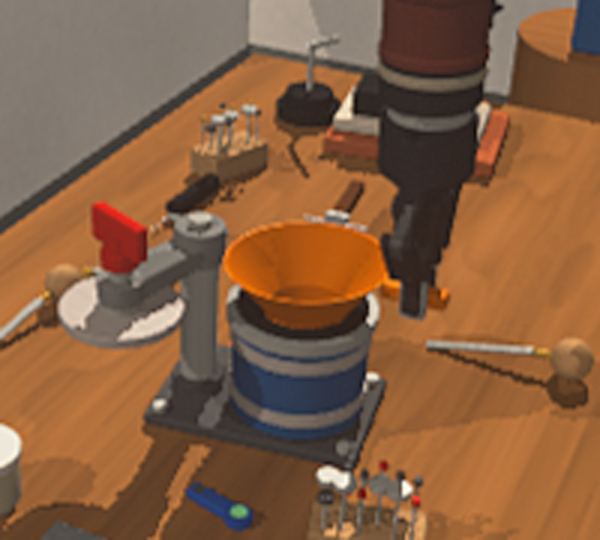

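Request:
servo_tool --steps "0.03 0 0.1 0 0; 0.03 0 0.15 0 0; 0.03 0 0.2 0 0; 0.03 0 0.2 0 0.2; 0.03 0 0.2 0 0.4"

```text
t: 38.62
ee_pos: [0.413, 0.0037, 0.1341]
orientation: [-0.001, 1.0, -0.001, -0.024]
wrist_force: [-0.3, -0.0, -0.1]
width: 0.0278
```

Request:
servo_tool --steps "0 0 0 0 1; 0 0 0 0 1; 0 0 0 0 1; 0 0 -1 0 1; 0 0 -2 0 1"

```text
t: 39.03
ee_pos: [0.4142, 0.0041, 0.1938]
orientation: [-0.001, 1.0, -0.0, -0.026]
wrist_force: [0.3, 1.1, -0.0]
width: 0.0851
```

Request:
servo_tool --steps "0 0 -1 0 1; 0 0 -2 0 1; 0 0 -3 0 1; 0 0 -3 0 1; 0 0 -3 0 1"

```text
t: 39.45
ee_pos: [0.4196, 0.004, 0.2848]
orientation: [-0.001, 1.0, -0.0, -0.024]
wrist_force: [-0.7, -0.2, -0.8]
width: 0.0856
```

```bash
python3 - <<'E'
from h import *
o=get_obs();print(o['joints'],o['ee_pos'],o['width'],o['wrist_force'],o['torque']);print(axes())
S=get_image('scene');D=get_image('side');c2=np.hstack([cv2.resize(i['color'][b:b+150,a:a+160,::-1],None,fx=2.5,fy=2.5,interpolation=cv2.INTER_CUBIC) for i,a,b in((S,190,150),(D,220,150))]);cv2.imwrite('pics/f7.png',c2)
for n,im in(('scene',S),('side',D),('wrist',get_image('wrist'))):
    h=cv2.cvtColor(im['color'],cv2.COLOR_RGB2HSV)
    P=cloud(im,cv2.inRange(h,(8,170,130),(22,255,255))>0);P=P[(P[:,2]>.10)&(P[:,2]<.2)&(abs(P[:,0]-.5)<.14)&(abs(P[:,1])<.1)]
    if len(P)<20: continue
    r=P[:,2]>.150;q=P[r];print(n,len(P),P.min(0),P.max(0),'rim',q.min(0),q.max(0))
    # z of rim by quadrant
    d=P[:,:2]-[.5163,.0045];R=np.hypot(*d.T);a=np.degrees(np.arctan2(d[:,1],d[:,0]))
    for lo in range(-180,180,60):
        s=(a>lo)&(a<lo+60)&(R>.066)&(R<.075);print(lo,s.sum(),np.median(P[s,2]) if s.any() else '')
E
```

```text
[-0.158  0.104 -0.25   1.265 -0.009 -0.16 ] [0.42  0.004 0.285] 0.08556490778994116 [-0.727 -0.19  -0.833] [-0.002 -0.073 -0.005]
[[-0.999 -0.002 -0.049]
 [-0.002  1.    -0.001]
 [ 0.049 -0.001 -0.999]]
scene 1300 [ 0.395 -0.069  0.1  ] [0.588 0.072 0.166] rim [ 0.395 -0.069  0.15 ] [0.588 0.072 0.166]
-180 58 0.15749328479774577
-120 62 0.15616156752353094
-60 30 0.15472382452347638
0 15 0.15707076658813357
60 18 0.1578326923135499
120 17 0.15982341255253696
side 1312 [ 0.393 -0.068  0.101] [0.588 0.075 0.163] rim [ 0.393 -0.068  0.15 ] [0.588 0.075 0.163]
-180 39 0.15958551162924417
-120 62 0.15639660531131017
-60 53 0.1552019522662086
0 25 0.1574241670336497
60 14 0.1599152993499235
120 21 0.16057125531794325
wrist 14449 [ 0.393 -0.068  0.1  ] [0.597 0.074 0.163] rim [ 0.393 -0.068  0.15 ] [0.589 0.074 0.163]
-180 437 0.16020844462837108
-120 550 0.15748470960433264
-60 572 0.1556118992789864
0 394 0.15652925079986538
60 272 0.15914145564208712
120 335 0.16101004659955892
```

View pics/f7.png

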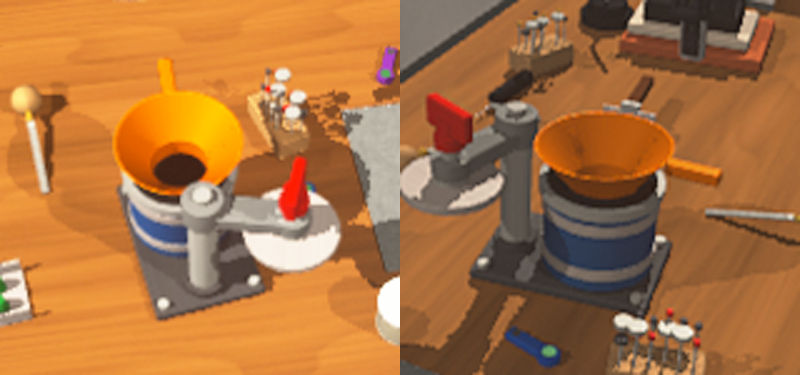

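Request:
servo_tool --steps "-0.4 -0.8 0 0 1; -1 -1.8 0 0 1; -1.7 -2.9 0 0 1; -2.4 -4 0 0 1; -3.1 -5.1 0 0 1"

```text
t: 40.02
ee_pos: [0.5113, -0.1499, 0.2763]
orientation: [-0.001, 1.0, 0.0, -0.028]
wrist_force: [1.7, 0.6, -0.4]
width: 0.0852
```

Request:
servo_tool --steps "-0.6 -1.1 0 1.1 1; -1.2 -2.1 0 2.2 1; -1.9 -3.1 0 3.3 1; -2.6 -4.1 0 4.4 1; -3.1 -4.9 0 5.6 1"

```text
t: 40.43
ee_pos: [0.6049, -0.2986, 0.2687]
orientation: [0.291, 0.956, -0.007, -0.028]
wrist_force: [0.8, -0.2, 0.1]
width: 0.085
```

Request:
servo_tool --steps "0 0 0.7 1.1 1; 0 0 1.4 2.2 1; 0 0 2 3.3 1; 0 0 2 4.4 1; 0 0 2 5.6 1"

```text
t: 40.85
ee_pos: [0.5999, -0.2977, 0.2054]
orientation: [0.557, 0.83, -0.015, -0.027]
wrist_force: [-0.4, -0.5, 0.2]
width: 0.0854
```

Request:
servo_tool --steps "0 0 0 1.1 1; 0 0 0 2.2 1; 0 0 0 3.3 1; 0 0 0 3.8 1; 0 0 0 3.8 1"

```text
t: 41.27
ee_pos: [0.5992, -0.2973, 0.2037]
orientation: [0.711, 0.703, -0.021, -0.025]
wrist_force: [0.3, -0.5, 0.2]
width: 0.0856
```

```bash
python3 - <<'E'
from h import *
o=get_obs();print(o['joints'],o['ee_pos'],o['width'],o['wrist_force']);print(axes())
W=get_image('wrist');save(W,'w8.png')
for l in('scoop','scoop_grip'):
    for r in landmark_of('wrist',l)[:2]: print(l,r['conf'],r['pixel'],at_z(W,r['pixel'],.0 if l=='scoop' else .04),by_depth(W,r['pixel']))
P=cloud(W,W['depth']>0);k=(abs(P[:,0]-.61)<.07)&(P[:,1]<-.24)&(P[:,1]>-.45)&(P[:,2]>.038)&(P[:,2]<.056);p=P[k];print(p.min(0),p.max(0))
for y in np.arange(-.40,-.25,.01):
    q=p[abs(p[:,1]-y)<.005]
    if len(q)>5: print(round(y,3),len(q),q[:,0].min(),q[:,0].max(),np.percentile(q[:,2],90))
E
```

```text
[-0.556  0.644  0.338  1.323 -0.029  1.027] [ 0.599 -0.297  0.204] 0.08559203072127647 [ 0.26  -0.523  0.25 ]
[[ 0.011  0.998 -0.065]
 [ 1.    -0.011  0.006]
 [ 0.006 -0.065 -0.998]]
scoop 0.61 [282.6, 122.7] [ 0.595 -0.239  0.   ] [ 0.595 -0.239  0.004]
scoop_grip 0.88 [290.6, 215.1] [ 0.604 -0.324  0.04 ] [ 0.604 -0.322  0.048]
[ 0.566 -0.378  0.038] [ 0.635 -0.276  0.051]
-0.38 28 0.6029690970044899 0.6200156885055518 0.04855472687833634
-0.37 165 0.6019098785628482 0.6199909983713314 0.0491832397896003
-0.36 171 0.6009038427237359 0.6188668335145426 0.0491090674321944
-0.35 172 0.5999367599528975 0.6176457720058787 0.049079185642060624
-0.34 183 0.5979633734168396 0.6165574881872844 0.04914095629728488
-0.33 186 0.5970171530345767 0.615368670245217 0.04902452528754689
-0.32 190 0.5960551428263893 0.6143055815873196 0.04917336879168469
-0.31 198 0.5942869402785755 0.613219126002799 0.04913301384968904
-0.3 208 0.5933205802706595 0.6121664530394827 0.04896977839522222
-0.29 317 0.565581598453738 0.6138377848909922 0.05010401228456951
-0.28 353 0.5666639401566088 0.6349896600235705 0.049269228983417325
```

View pics/w8.png

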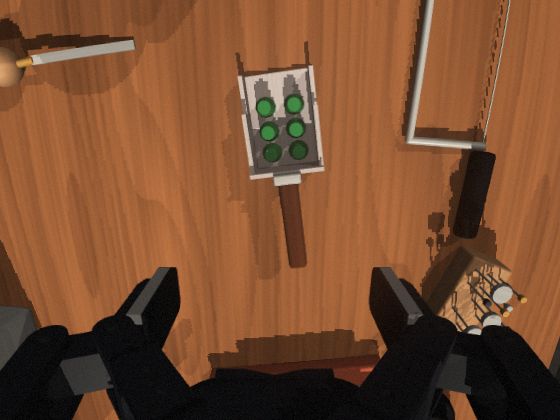

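```bash
python3 - <<'E'
from h import *
for n in('scene','side'):
    S=get_image(n);P=cloud(S,S['depth']>0)
    k=(P[:,0]>.5)&(P[:,0]<.72)&(P[:,1]<-.385)&(P[:,1]>-.6)&(P[:,2]>.012)&(P[:,2]<.15);p=P[k];print(n,len(p))
    for y in np.arange(-.56,-.38,.02):
        q=p[abs(p[:,1]-y)<.01]
        if len(q): print(round(y,2),len(q),q.min(0),q.max(0))
c=np.array([.5955,-.240]);d=np.array([-.118,.993]);print(togo(list(c-.125*d)+[.08]),togo(list(c-.125*d)+[.022]))
E
```

```text
scene 1964
-0.56 637 [ 0.502 -0.57   0.014] [ 0.72 -0.55  0.08]
-0.54 357 [ 0.518 -0.55   0.012] [ 0.719 -0.53   0.044]
-0.52 73 [ 0.653 -0.53   0.012] [ 0.718 -0.519  0.027]
side 1060
-0.56 381 [ 0.5   -0.57   0.014] [ 0.712 -0.55   0.078]
-0.54 202 [ 0.503 -0.55   0.012] [ 0.715 -0.53   0.043]
-0.52 55 [ 0.596 -0.53   0.012] [ 0.715 -0.516  0.026]
[-2.234  0.628  4.121] [-2.243  0.75   6.05 ]
```

Request:
servo_tool --steps "-0.6 0.2 0.5 -0.6 1; -1.3 0.4 1.3 -1.23 1; -2 0.6 2.2 -1.23 1; -2.24 0.7 3 -1.23 1; -2.24 0.7 4 -1.23 1"

```text
t: 41.93
ee_pos: [0.6132, -0.3668, 0.0828]
orientation: [0.663, 0.748, -0.019, -0.024]
wrist_force: [0.3, -0.4, -0.8]
width: 0.0855
```

```bash
python3 - <<'E'
from h import *
o=get_obs();print(o['joints'],o['ee_pos'],o['width'],o['wrist_force']);print(axes())
c=np.array([.5955,-.240]);d=np.array([-.118,.993]);print(togo(list(c-.125*d)+[.022]))
W=get_image('wrist');P=cloud(W,W['depth']>0);k=(abs(P[:,0]-.61)<.03)&(P[:,1]<-.28)&(P[:,1]>-.45)&(P[:,2]>.04)&(P[:,2]<.056);p=P[k];print(p.min(0),p.max(0))
for y in np.arange(-.40,-.29,.02):
    q=p[abs(p[:,1]-y)<.005]
    if len(q)>5: print(round(y,3),len(q),q[:,0].min(),q[:,0].max())
E
```

```text
[-0.626  0.801  0.314  1.136 -0.033  0.824] [ 0.613 -0.367  0.083] 0.08549476784689604 [ 0.328 -0.355 -0.814]
[[-0.121  0.991 -0.061]
 [ 0.993  0.121  0.004]
 [ 0.011 -0.06  -0.998]]
[0.079 0.036 2.028]
[ 0.58  -0.378  0.04 ] [ 0.634 -0.28   0.052]
-0.38 77 0.6027207653904967 0.6197454836259431
-0.36 507 0.6007348496193299 0.6194422167441193
-0.34 560 0.5978035477906757 0.6167512629704804
-0.32 608 0.5957260908673031 0.6145779648206274
-0.3 667 0.5928982638731967 0.611886397145716
```

Request:
servo_tool --steps "0.05 0.04 0.6 0 1; 0.08 0.04 1.2 0 1; 0.08 0.04 1.8 0 1; 0.08 0.04 2.03 0 1; 0.08 0.04 2.03 0 1"

```text
t: 42.4
ee_pos: [0.6054, -0.3596, 0.0135]
orientation: [0.662, 0.749, -0.019, -0.031]
wrist_force: [0.2, 0.2, 0.7]
width: 0.0854
```

Request:
servo_tool --steps "0 0 0 0 0; 0 0 0 0 0; 0 0 0 0 0; 0 0 0 0 0; 0 0 0 0 0" --newtons 110

```text
t: 42.82
ee_pos: [0.6059, -0.3599, 0.0144]
orientation: [0.662, 0.749, -0.019, -0.03]
wrist_force: [-1.1, 0.6, -0.5]
width: 0.0256
```

Request:
servo_tool --steps "0 0 0 0 0; 0 0 0 0 0; 0 0 0 0 0; 0 0 0 0 0; 0 0 0 0 0"

```text
t: 43.23
ee_pos: [0.6061, -0.3601, 0.0147]
orientation: [0.662, 0.749, -0.019, -0.03]
wrist_force: [-0.1, -0.7, 3.7]
width: 0.0164
```

Request:
servo_tool --steps "0 0 -0.15 0 0; 0 0 -0.3 0 0; 0 0 -0.5 0 0; 0 0 -0.7 0 0; 0 0 -0.7 0 0"

```text
t: 43.65
ee_pos: [0.6083, -0.3608, 0.0373]
orientation: [0.662, 0.749, -0.019, -0.029]
wrist_force: [0.2, -0.8, -1.7]
width: 0.0166
```

```bash
cat >> h.py <<'E'
def green(im):
    h=cv2.cvtColor(im['color'],cv2.COLOR_RGB2HSV);return cloud(im,cv2.inRange(h,(45,100,30),(85,255,255))>0)
E
python3 - <<'E'
from h import *
o=get_obs();print(o['joints'],o['ee_pos'],o['width'],o['wrist_force'],o['torque']);print(axes())
W=get_image('wrist');save(W,'w9.png')
P=cloud(W,W['depth']>0);k=(abs(P[:,0]-.60)<.06)&(P[:,1]<-.16)&(P[:,1]>-.34)&(P[:,2]>.012)&(P[:,2]<.12);p=P[k]
for y in np.arange(-.34,-.17,.01):
    q=p[abs(p[:,1]-y)<.005]
    if len(q)>5: print(round(y,3),len(q),q.min(0),q.max(0),np.median(q[:,2]))
for r in landmark_of('wrist','scoop')[:2]: print(r['conf'],r['pixel'],by_depth(W,r['pixel']))
E
```

```text
[-0.624  0.831  0.249  1.05  -0.032  0.826] [ 0.608 -0.361  0.037] 0.016597020623573284 [ 0.168 -0.833 -1.745] [-0.275 -0.189 -0.023]
[[-0.122  0.99  -0.068]
 [ 0.992  0.122  0.009]
 [ 0.018 -0.067 -0.998]]
-0.34 601 [ 0.599 -0.34   0.066] [ 0.617 -0.335  0.072] 0.07051662934714624
-0.33 1284 [ 0.597 -0.335  0.066] [ 0.616 -0.325  0.072] 0.07038290012979063
-0.32 1353 [ 0.596 -0.325  0.065] [ 0.615 -0.315  0.073] 0.07026021409638866
-0.31 1483 [ 0.595 -0.315  0.066] [ 0.614 -0.305  0.072] 0.07018205225298625
-0.3 1584 [ 0.594 -0.305  0.065] [ 0.613 -0.295  0.072] 0.07008479358859825
-0.29 2933 [ 0.566 -0.295  0.027] [ 0.615 -0.285  0.073] 0.07061966807479306
-0.28 4543 [ 0.565 -0.285  0.021] [ 0.636 -0.275  0.073] 0.05172111693681358
-0.27 5249 [ 0.564 -0.275  0.024] [ 0.635 -0.265  0.059] 0.043674298784890736
-0.26 4835 [ 0.562 -0.265  0.023] [ 0.634 -0.255  0.059] 0.028548553159193413
-0.25 5183 [ 0.562 -0.255  0.023] [ 0.633 -0.245  0.059] 0.036629743796975894
-0.24 645 [ 0.565 -0.245  0.023] [ 0.628 -0.238  0.049] 0.025790505221201993
```

View pics/w9.png

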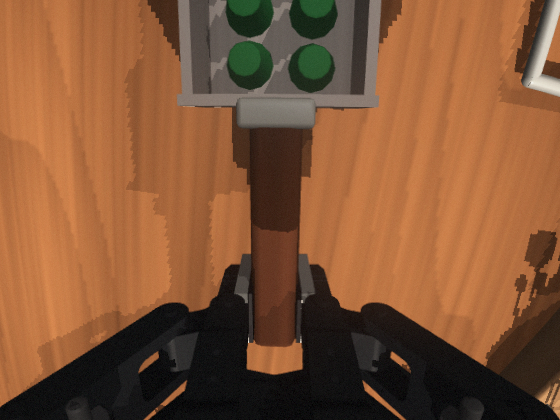

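Request:
servo_tool --steps "0 0 -0.3 0 0; 0 0 -0.9 0 0; 0 0 -1.6 0 0; 0 0 -2.4 0 0; 0 0 -3.2 0 0"

```text
t: 44.17
ee_pos: [0.6141, -0.3612, 0.133]
orientation: [0.662, 0.749, -0.019, -0.03]
wrist_force: [-0.1, 0.1, -2.4]
width: 0.0163
```

Request:
servo_tool --steps "0 0 -0.8 0 0; 0 0 -1.7 0 0; 0 0 -2.6 0 0; 0 0 -3.4 0 0; 0 0 -4 0 0"

```text
t: 44.58
ee_pos: [0.6228, -0.3625, 0.2557]
orientation: [0.662, 0.749, -0.019, -0.029]
wrist_force: [1.1, 0.4, -0.9]
width: 0.0168
```

```bash
python3 - <<'E'
from h import *
o=get_obs();print(o['joints'],o['ee_pos'],o['width'],o['wrist_force'],o['torque']);print(axes());print(togo([.530,-.115,.262]))
W=get_image('wrist');P=cloud(W,W['depth']>0);k=(abs(P[:,0]-.60)<.06)&(P[:,1]<-.22)&(P[:,1]>-.34)&(P[:,2]>.2)&(P[:,2]<.35);p=P[k]
for y in np.arange(-.34,-.22,.02):
    q=p[abs(p[:,1]-y)<.005]
    if len(q)>5: print(round(y,3),len(q),q.min(0),q.max(0),np.median(q[:,2]))
E
```

```text
[-0.614  0.775  0.713  1.57  -0.032  0.835] [ 0.623 -0.363  0.256] 0.01676940903362548 [ 1.122  0.44  -0.895] [-0.238 -0.164  0.   ]
[[-0.122  0.99  -0.068]
 [ 0.992  0.122  0.009]
 [ 0.017 -0.067 -0.998]]
[ 8.568 -2.067  0.078]
-0.34 615 [ 0.613 -0.34   0.285] [ 0.631 -0.335  0.291] 0.2889025468297463
-0.32 1382 [ 0.611 -0.325  0.284] [ 0.629 -0.315  0.291] 0.2887891418973465
-0.3 1610 [ 0.605 -0.305  0.284] [ 0.627 -0.295  0.291] 0.28851215108078054
-0.28 4761 [ 0.579 -0.285  0.242] [ 0.651 -0.275  0.29 ] 0.2586742864267352
-0.26 5162 [ 0.577 -0.265  0.242] [ 0.648 -0.255  0.277] 0.2472824224474542
-0.24 385 [ 0.606 -0.245  0.242] [ 0.642 -0.24   0.261] 0.24400215264451938
```

Level and steady. Carry to the funnel.

Request:
servo_tool --steps "0.3 -0.07 0 0 0; 0.9 -0.2 0 0 0; 1.6 -0.4 0 0 0; 2.3 -0.55 0 0 0; 3 -0.72 0 0 0"

```text
t: 45.05
ee_pos: [0.5905, -0.2753, 0.261]
orientation: [0.662, 0.749, -0.019, -0.027]
wrist_force: [0.0, -0.1, -1.3]
width: 0.0165
```

Request:
servo_tool --steps "0.7 -0.17 -0.05 0 0; 1.4 -0.34 -0.1 0 0; 2.1 -0.5 -0.15 0 0; 2.8 -0.67 -0.2 0 0; 3.3 -0.8 -0.2 0 0"

```text
t: 45.47
ee_pos: [0.5542, -0.1782, 0.2703]
orientation: [0.662, 0.749, -0.019, -0.027]
wrist_force: [0.2, 0.3, -2.7]
width: 0.0166
```

Request:
servo_tool --steps "0.5 -0.12 0 0 0; 1 -0.24 0 0 0; 1.4 -0.34 0 0 0; 1.7 -0.42 0 0 0; 1.8 -0.45 0 0 0"

```text
t: 45.88
ee_pos: [0.5336, -0.1252, 0.2721]
orientation: [0.662, 0.749, -0.019, -0.027]
wrist_force: [-0.3, -0.6, -1.2]
width: 0.0161
```

```bash
python3 - <<'E'
from h import *
o=get_obs();print(o['joints'],o['ee_pos'],o['width'],o['wrist_force'],o['torque']);print(axes());print(togo([.530,-.115,.262]))
for n in('scene','side','wrist'):
    g=green(get_image(n));g=g[(g[:,2]>.2)&(abs(g[:,0]-.52)<.1)];print(n,len(g),g.min(0) if len(g) else '',g.max(0) if len(g) else '')
D=get_image('side');P=cloud(D,D['depth']>0);k=(abs(P[:,0]-.52)<.05)&(P[:,1]>-.06)&(P[:,1]<.09)&(P[:,2]>.2)&(P[:,2]<.32);p=P[k];print(p.min(0),p.max(0))
E
```

```text
[-0.355  0.375  0.073  1.333 -0.016  1.093] [ 0.534 -0.125  0.272] 0.01607387763272592 [-0.288 -0.599 -1.225] [-0.264 -0.177 -0.023]
[[-0.123  0.99  -0.066]
 [ 0.992  0.124  0.008]
 [ 0.016 -0.065 -0.998]]
[ 0.347 -0.056  0.346]
scene 185 [ 0.488 -0.042  0.256] [0.544 0.019 0.283]
side 228 [ 0.498 -0.04   0.262] [0.544 0.024 0.281]
wrist 5284 [ 0.501 -0.046  0.261] [ 0.548 -0.009  0.282]
[ 0.48  -0.06   0.255] [0.562 0.049 0.308]
```

Request:
servo_tool --steps "0 0 0.1 0 0; 0 0 0.25 0 0; 0 0 0.35 0 0; 0 0 0.35 0 0; 0 0 0.35 0 0"

```text
t: 46.5
ee_pos: [0.5335, -0.1269, 0.261]
orientation: [0.662, 0.749, -0.019, -0.027]
wrist_force: [0.4, -0.9, -2.6]
width: 0.0165
```

Request:
servo_tool --steps "0 0 0 0 0; 0 0 0 0 0; 0 0 0 0 0; 0 0 0 0 0; 0 0 0 0 0" --newtons 20

```text
t: 46.92
ee_pos: [0.5336, -0.1269, 0.2611]
orientation: [0.662, 0.749, -0.019, -0.027]
wrist_force: [0.9, -0.6, -2.4]
width: 0.0165
```

```bash
cat >> h.py <<'E'
def tilt():
    o=get_obs();print(o['t'],o['joints'],o['ee_pos'],o['width'],o['wrist_force'],o['torque'])
    for n in('side','wrist'):
        im=get_image(n);g=green(im);g=g[(abs(g[:,0]-.52)<.1)&(g[:,2]>.02)&(abs(g[:,1])<.15)];print(n,len(g),g.min(0) if len(g) else '',g.max(0) if len(g) else '')
        P=cloud(im,im['depth']>0);h=cv2.cvtColor(im['color'],cv2.COLOR_RGB2HSV)
        # handle top line: brown pixels ahead of grip
        e=o['ee_pos'];k=(abs(P[:,0]-e[0])<.05)&(P[:,1]>e[1]+.0)&(P[:,1]<e[1]+.2)&(P[:,2]>e[2]-.2)&(P[:,2]<e[2]+.06);p=P[k]
        for y in np.arange(e[1]+.01,e[1]+.2,.02):
            q=p[abs(p[:,1]-y)<.004]
            if len(q)>5: print('  y+%.2f'%(y-e[1]),len(q),'zmax %.3f med %.3f'%(np.percentile(q[:,2],98),np.median(q[:,2])))
E
python3 - <<'E'
from h import *
tilt()
E
```

```text
46.9167 [-0.357  0.38   0.051  1.307 -0.016  1.092] [ 0.534 -0.127  0.261] 0.016464109190958726 [ 0.904 -0.644 -2.382] [-0.227 -0.087 -0.01 ]
side 228 [ 0.497 -0.041  0.252] [0.542 0.022 0.27 ]
  y+0.01 159 zmax 0.320 med 0.303
  y+0.03 13 zmax 0.296 med 0.294
  y+0.05 10 zmax 0.296 med 0.294
  y+0.07 122 zmax 0.294 med 0.153
  y+0.09 184 zmax 0.280 med 0.139
  y+0.11 123 zmax 0.279 med 0.138
  y+0.13 87 zmax 0.279 med 0.248
  y+0.15 101 zmax 0.267 med 0.249
  y+0.17 157 zmax 0.266 med 0.133
  y+0.19 341 zmax 0.154 med 0.096
wrist 5188 [ 0.5   -0.046  0.25 ] [ 0.548 -0.01   0.271]
  y+0.01 6645 zmax 0.320 med 0.308
  y+0.03 1025 zmax 0.296 med 0.294
  y+0.05 1182 zmax 0.295 med 0.294
  y+0.07 2296 zmax 0.296 med 0.294
  y+0.09 4170 zmax 0.281 med 0.268
  y+0.11 4356 zmax 0.280 med 0.263
  y+0.13 8 zmax 0.156 med 0.155
  y+0.15 67 zmax 0.158 med 0.157
```

Request:
servo_tool --steps "0 0 0 0 0.17; 0 0 0 0 0.17; 0 0 0 0 0.175; 0 0 0 0 0.18; 0 0 0 0 0.18" --newtons 20

```text
t: 47.43
ee_pos: [0.5335, -0.1269, 0.261]
orientation: [0.662, 0.749, -0.019, -0.027]
wrist_force: [1.1, -0.2, -1.2]
width: 0.0167
```

```bash
python3 - <<'E'
from h import *
tilt()
E
```

```text
47.4333 [-0.357  0.38   0.051  1.307 -0.016  1.092] [ 0.534 -0.127  0.261] 0.016697840780984605 [ 1.119 -0.184 -1.153] [-0.209 -0.13   0.019]
side 232 [ 0.498 -0.04   0.25 ] [0.553 0.023 0.27 ]
  y+0.01 161 zmax 0.320 med 0.302
  y+0.03 11 zmax 0.295 med 0.294
  y+0.05 11 zmax 0.295 med 0.294
  y+0.07 110 zmax 0.295 med 0.153
  y+0.09 177 zmax 0.279 med 0.140
  y+0.11 125 zmax 0.280 med 0.140
  y+0.13 77 zmax 0.279 med 0.248
  y+0.15 98 zmax 0.263 med 0.249
  y+0.17 165 zmax 0.265 med 0.148
  y+0.19 354 zmax 0.154 med 0.097
wrist 5188 [ 0.5   -0.046  0.25 ] [ 0.547 -0.01   0.271]
  y+0.01 6606 zmax 0.320 med 0.308
  y+0.03 1009 zmax 0.296 med 0.294
  y+0.05 1179 zmax 0.295 med 0.294
  y+0.07 2291 zmax 0.296 med 0.294
  y+0.09 4179 zmax 0.281 med 0.268
  y+0.11 4378 zmax 0.280 med 0.262
  y+0.13 9 zmax 0.156 med 0.155
  y+0.15 64 zmax 0.158 med 0.156
```

Request:
servo_tool --steps "0 0 0 0 0.185; 0 0 0 0 0.188; 0 0 0 0 0.19; 0 0 0 0 0.193; 0 0 0 0 0.193"

```text
t: 47.95
ee_pos: [0.5336, -0.1269, 0.2611]
orientation: [0.662, 0.749, -0.019, -0.027]
wrist_force: [-0.0, 0.0, -2.1]
width: 0.0166
```

```bash
sed -i 's/^        for y in np.arange(e\[1\]+.01,e\[1\]+.2,.02)/        for y in e[1]+np.array([.03,.05,.07,.11,.13])/' h.py; python3 - <<'E'
from h import *
tilt()
E
```

```text
47.95 [-0.357  0.38   0.051  1.307 -0.016  1.092] [ 0.534 -0.127  0.261] 0.016578362271170415 [-0.012  0.03  -2.105] [-0.24  -0.114  0.019]
side 226 [ 0.496 -0.043  0.252] [0.542 0.021 0.27 ]
  y+0.03 10 zmax 0.295 med 0.293
  y+0.05 10 zmax 0.295 med 0.293
  y+0.07 118 zmax 0.294 med 0.153
  y+0.11 123 zmax 0.279 med 0.146
  y+0.13 81 zmax 0.279 med 0.154
wrist 5179 [ 0.5   -0.046  0.25 ] [ 0.547 -0.009  0.271]
  y+0.03 1016 zmax 0.296 med 0.294
  y+0.05 1180 zmax 0.295 med 0.294
  y+0.07 2290 zmax 0.296 med 0.294
  y+0.11 4371 zmax 0.280 med 0.262
  y+0.13 8 zmax 0.156 med 0.155
```

Request:
servo_tool --steps "0 0 0 0 0.195; 0 0 0 0 0.197; 0 0 0 0 0.199; 0 0 0 0 0.199; 0 0 0 0 0.199"

```text
t: 48.47
ee_pos: [0.5336, -0.1269, 0.2611]
orientation: [0.662, 0.749, -0.019, -0.027]
wrist_force: [0.1, -0.3, -2.4]
width: 0.0174
```

```bash
python3 - <<'E'
from h import *
tilt()
E
```

```text
48.4667 [-0.357  0.38   0.051  1.307 -0.016  1.092] [ 0.534 -0.127  0.261] 0.017445202695939 [ 0.087 -0.282 -2.449] [-0.283 -0.096 -0.031]
side 229 [ 0.497 -0.05   0.25 ] [0.544 0.023 0.27 ]
  y+0.03 7 zmax 0.296 med 0.293
  y+0.05 12 zmax 0.294 med 0.293
  y+0.07 114 zmax 0.295 med 0.153
  y+0.11 138 zmax 0.279 med 0.142
  y+0.13 90 zmax 0.279 med 0.248
wrist 5155 [ 0.501 -0.046  0.249] [ 0.548 -0.01   0.271]
  y+0.03 1027 zmax 0.296 med 0.294
  y+0.05 1177 zmax 0.295 med 0.294
  y+0.07 2298 zmax 0.296 med 0.294
  y+0.11 4337 zmax 0.279 med 0.262
  y+0.13 13 zmax 0.156 med 0.155
```

Request:
servo_tool --steps "0 0 0 0 0.2; 0 0 0 0 0.201; 0 0 0 0 0.202; 0 0 0 0 0.203; 0 0 0 0 0.203"

```text
t: 48.98
ee_pos: [0.5336, -0.1269, 0.261]
orientation: [0.662, 0.749, -0.019, -0.027]
wrist_force: [-0.9, -0.4, -2.6]
width: 0.0173
```

```bash
python3 - <<'E'
from h import *
tilt()
E
```

```text
48.9833 [-0.357  0.38   0.051  1.307 -0.016  1.092] [ 0.534 -0.127  0.261] 0.01733594097083366 [-0.852 -0.372 -2.605] [-0.26  -0.109 -0.003]
side 231 [ 0.496 -0.04   0.25 ] [0.54  0.023 0.27 ]
  y+0.03 10 zmax 0.295 med 0.294
  y+0.05 13 zmax 0.295 med 0.293
  y+0.07 125 zmax 0.295 med 0.154
  y+0.11 130 zmax 0.278 med 0.146
  y+0.13 83 zmax 0.278 med 0.248
wrist 5179 [ 0.5   -0.047  0.249] [ 0.547 -0.01   0.271]
  y+0.03 1023 zmax 0.295 med 0.294
  y+0.05 1171 zmax 0.295 med 0.294
  y+0.07 2322 zmax 0.296 med 0.294
  y+0.11 4308 zmax 0.279 med 0.262
  y+0.13 21 zmax 0.156 med 0.155
```

Request:
servo_tool --steps "0 0 0 0 0.204; 0 0 0 0 0.205; 0 0 0 0 0.206; 0 0 0 0 0.206; 0 0 0 0 0.206"

```text
t: 49.5
ee_pos: [0.5336, -0.1269, 0.261]
orientation: [0.662, 0.749, -0.019, -0.027]
wrist_force: [-0.1, 0.0, -2.1]
width: 0.0178
```

```bash
python3 - <<'E'
from h import *
tilt()
E
```

```text
49.5 [-0.357  0.38   0.051  1.307 -0.016  1.092] [ 0.534 -0.127  0.261] 0.017812518685047518 [-0.132  0.042 -2.103] [-0.189 -0.126 -0.03 ]
side 243 [ 0.492 -0.051  0.235] [0.541 0.018 0.26 ]
  y+0.03 11 zmax 0.292 med 0.291
  y+0.05 14 zmax 0.290 med 0.288
  y+0.07 133 zmax 0.287 med 0.154
  y+0.11 159 zmax 0.267 med 0.150
  y+0.13 86 zmax 0.266 med 0.234
wrist 4712 [ 0.497 -0.049  0.232] [ 0.545 -0.001  0.26 ]
  y+0.03 1031 zmax 0.292 med 0.290
  y+0.05 1081 zmax 0.289 med 0.287
  y+0.07 2598 zmax 0.287 med 0.284
  y+0.11 3350 zmax 0.267 med 0.252
  y+0.13 216 zmax 0.232 med 0.151
```

Request:
servo_tool --steps "0 0 0 0 0.206; 0 0 0 0 0.206; 0 0 0 0 0.207; 0 0 0 0 0.207; 0 0 0 0 0.207"

```text
t: 50.02
ee_pos: [0.5336, -0.1269, 0.261]
orientation: [0.662, 0.749, -0.019, -0.027]
wrist_force: [-0.6, 0.2, -1.9]
width: 0.0178
```

```bash
python3 - <<'E'
from h import *
tilt()
E
```

```text
50.0167 [-0.357  0.38   0.051  1.307 -0.016  1.092] [ 0.534 -0.127  0.261] 0.01780572036004778 [-0.565  0.249 -1.858] [-0.192 -0.151 -0.021]
side 250 [ 0.493 -0.052  0.212] [0.54  0.008 0.245]
  y+0.03 17 zmax 0.288 med 0.285
  y+0.05 16 zmax 0.282 med 0.278
  y+0.07 235 zmax 0.274 med 0.242
  y+0.11 165 zmax 0.246 med 0.211
  y+0.13 189 zmax 0.236 med 0.212
wrist 4960 [ 0.494 -0.054  0.196] [0.544 0.008 0.242]
  y+0.03 975 zmax 0.286 med 0.283
  y+0.05 977 zmax 0.278 med 0.276
  y+0.07 2937 zmax 0.271 med 0.261
  y+0.11 2672 zmax 0.240 med 0.211
  y+0.13 1282 zmax 0.231 med 0.199
```

Request:
servo_tool --steps "0 0 0 0 0.207; 0 0 0 0 0.207; 0.1 0 0 0 0.207; 0.2 0 -0.1 0 0.206; 0.3 0 -0.2 0 0.206"

```text
t: 50.53
ee_pos: [0.5327, -0.1176, 0.2673]
orientation: [0.662, 0.749, -0.019, -0.028]
wrist_force: [-0.5, -0.7, -2.4]
width: 0.0176
```

```bash
python3 - <<'E'
from h import *
tilt()
E
```

```text
50.5333 [-0.342  0.372  0.056  1.32  -0.015  1.107] [ 0.533 -0.118  0.267] 0.0175983342926127 [-0.513 -0.678 -2.409] [-0.224 -0.088 -0.008]
side 262 [ 0.493 -0.058  0.198] [0.541 0.006 0.239]
  y+0.03 26 zmax 0.289 med 0.285
  y+0.05 22 zmax 0.279 med 0.275
  y+0.07 267 zmax 0.268 med 0.242
  y+0.11 142 zmax 0.231 med 0.195
  y+0.13 125 zmax 0.205 med 0.186
wrist 4057 [ 0.496 -0.048  0.2  ] [0.543 0.005 0.264]
  y+0.03 984 zmax 0.289 med 0.287
  y+0.05 1392 zmax 0.279 med 0.275
  y+0.07 2813 zmax 0.270 med 0.258
  y+0.11 2348 zmax 0.232 med 0.211
  y+0.13 1646 zmax 0.208 med 0.187
```

Request:
servo_tool --steps "0 0 0 0 0.207; 0 0 0 0 0.207; 0 0 0 0 0.207; 0 0 0 0 0.207; 0 0 0 0 0.207"

```text
t: 51.05
ee_pos: [0.5331, -0.1176, 0.2678]
orientation: [0.662, 0.749, -0.019, -0.027]
wrist_force: [0.7, -0.8, -2.2]
width: 0.0175
```

```bash
python3 - <<'E'
from h import *
tilt()
E
```

```text
51.05 [-0.342  0.372  0.057  1.32  -0.015  1.106] [ 0.533 -0.118  0.268] 0.0174718572392093 [ 0.656 -0.795 -2.181] [-0.188 -0.121 -0.006]
side 255 [ 0.494 -0.058  0.196] [0.541 0.007 0.238]
  y+0.03 19 zmax 0.290 med 0.286
  y+0.05 33 zmax 0.281 med 0.275
  y+0.07 284 zmax 0.269 med 0.244
  y+0.11 118 zmax 0.232 med 0.194
  y+0.13 126 zmax 0.207 med 0.186
wrist 4086 [ 0.497 -0.049  0.199] [0.544 0.005 0.265]
  y+0.03 983 zmax 0.289 med 0.286
  y+0.05 1428 zmax 0.279 med 0.275
  y+0.07 2818 zmax 0.269 med 0.257
  y+0.11 2379 zmax 0.232 med 0.210
  y+0.13 1611 zmax 0.207 med 0.186
```

Request:
servo_tool --steps "0 0 0 0 0.208; 0 0 0 0 0.2085; 0 0 0 0 0.209; 0 0 0 0 0.209; 0 0 0 0 0.209"

```text
t: 51.57
ee_pos: [0.5333, -0.1175, 0.268]
orientation: [0.662, 0.749, -0.019, -0.027]
wrist_force: [0.8, 0.7, -0.5]
width: 0.0178
```

```bash
python3 - <<'E'
from h import *
tilt()
E
```

```text
51.5667 [-0.342  0.372  0.057  1.32  -0.015  1.107] [ 0.533 -0.117  0.268] 0.017807099436323193 [ 0.763  0.719 -0.465] [ 0.197 -0.172 -0.09 ]
side 0  
  y+0.03 122 zmax 0.276 med 0.206
  y+0.05 189 zmax 0.251 med 0.195
  y+0.07 149 zmax 0.211 med 0.161
  y+0.11 47 zmax 0.151 med 0.132
  y+0.13 35 zmax 0.154 med 0.137
wrist 638 [ 0.485 -0.016  0.029] [0.543 0.044 0.062]
  y+0.03 1731 zmax 0.275 med 0.264
  y+0.05 2478 zmax 0.251 med 0.233
  y+0.07 1451 zmax 0.208 med 0.160
  y+0.11 648 zmax 0.153 med 0.133
  y+0.13 698 zmax 0.154 med 0.135
```

Request:
servo_tool --steps "0 0 0 0 0; 0 0 0 0 0; 0 0 0 0 0; 0 0 0 0 0; 0 0 0 0 0" --newtons 100

```text
t: 52.08
ee_pos: [0.5332, -0.1174, 0.268]
orientation: [0.662, 0.749, -0.019, -0.027]
wrist_force: [0.2, 0.8, -1.2]
width: 0.0168
```

```bash
python3 - <<'E'
from h import *
o=get_obs();print(o['wrist_force'],o['torque'],o['width'])
S=get_image('scene');D=get_image('side');W=get_image('wrist')
for n,im in(('s',S),('d',D),('w',W)):
    g=green(im);k=np.hypot(g[:,0]-.516,g[:,1])<.2;print(n,k.sum(),g[k].min(0) if k.any() else '',g[k].max(0) if k.any() else '')
c2=np.hstack([cv2.resize(i['color'][b:b+h,a:a+w,::-1],(int(w*600/h*.65),390),interpolation=cv2.INTER_CUBIC) for i,a,b,w,h in((S,180,140,130,160),(D,230,130,130,150),(W,160,60,240,270))]);print(c2.shape);cv2.imwrite('pics/p10.png',c2[:,:800])
E
```

```text
[ 0.231  0.822 -1.173] [ 0.169 -0.18  -0.064] 0.016781803045847983
s 3 [0.494 0.161 0.005] [0.498 0.166 0.01 ]
d 1 [0.492 0.158 0.014] [0.492 0.158 0.014]
w 1015 [ 0.488 -0.019  0.029] [0.546 0.039 0.061]
(390, 1000, 3)
```

View pics/p10.png

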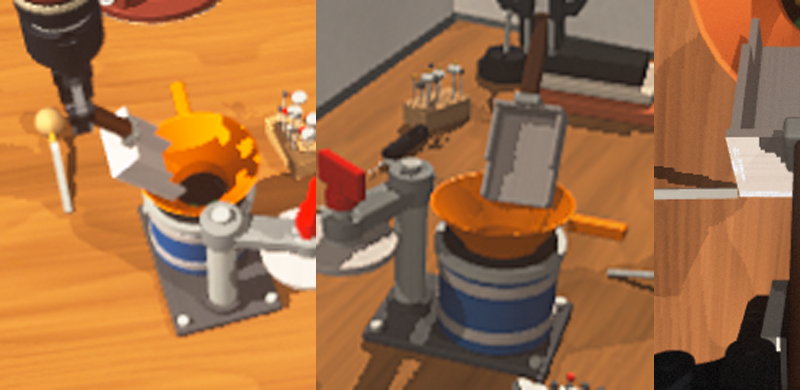

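Request:
servo_tool --steps "0 0 -0.3 0 0; 0 0 -0.8 0 0; 0 0 -1.4 0 0; 0 0 -2 0 0; 0 0 -2.4 0 0"

```text
t: 52.65
ee_pos: [0.5382, -0.1183, 0.3421]
orientation: [0.662, 0.749, -0.019, -0.026]
wrist_force: [-0.4, -0.5, -1.4]
width: 0.017
```

```bash
python3 - <<'E'
from h import *
o=get_obs();print(o['joints'],o['wrist_force'],o['torque'],o['ee_pos']);print(axes());print(togo([.597,-.251,.2]))
S=get_image('scene');D=get_image('side');W=get_image('wrist')
for n,im in(('scene',S),('side',D),('w',W)):
    h=cv2.cvtColor(im['color'],cv2.COLOR_RGB2HSV)
    P=cloud(im,cv2.inRange(h,(8,170,130),(22,255,255))>0);P=P[(P[:,2]>.10)&(P[:,2]<.2)&(abs(P[:,0]-.5)<.14)&(abs(P[:,1])<.1)]
    if len(P)<20: continue
    q=P[P[:,2]>.150];print(n,len(P),'rim',q.min(0),q.max(0))
    P=cloud(im,im['depth']>0);k=(abs(P[:,0]-.53)<.06)&(P[:,1]>-.15)&(P[:,1]<.0)&(P[:,2]>.17)&(P[:,2]<.35);p=P[k];print('scoop low',p[:,2].min(),p[p[:,2]<p[:,2].min()+.01].mean(0),p[:,1].max())
E
```

```text
[-0.34   0.371  0.246  1.509 -0.015  1.108] [-0.443 -0.529 -1.429] [-0.087 -0.135  0.015] [ 0.538 -0.118  0.342]
[[-0.122  0.99  -0.064]
 [ 0.992  0.123  0.007]
 [ 0.015 -0.062 -0.998]]
[-4.699  1.695  4.571]
scene 1268 rim [ 0.397 -0.07   0.15 ] [0.59  0.072 0.168]
scoop low 0.2103921819311474 [ 0.519 -0.037  0.217] -0.017900872307340665
side 1213 rim [ 0.393 -0.068  0.15 ] [0.588 0.076 0.165]
scoop low 0.21178209380128799 [ 0.525 -0.035  0.218] -0.015897208778131944
w 10558 rim [ 0.394 -0.046  0.15 ] [0.588 0.055 0.165]
scoop low 0.21127995332000554 [ 0.524 -0.036  0.218] -0.01661164374645888
```

Request:
servo_tool --steps "-0.6 0.2 0 0 0; -1.5 0.45 0 0 0; -2.5 0.75 0 0 0; -3.4 1 0 0 0; -4.2 1.25 0.3 0 0"

```text
t: 53.22
ee_pos: [0.5908, -0.2404, 0.3275]
orientation: [0.662, 0.749, -0.019, -0.026]
wrist_force: [1.6, 0.3, -1.2]
width: 0.0168
```

Request:
servo_tool --steps "-0.6 0.2 0.7 0 0; -1.1 0.33 1.5 0 0; -1.1 0.33 2.2 0 0; -1.1 0.33 2.6 0 0; -1.1 0.33 2.6 0 0"

```text
t: 53.63
ee_pos: [0.5977, -0.2709, 0.2441]
orientation: [0.662, 0.748, -0.019, -0.029]
wrist_force: [0.3, 0.4, -1.7]
width: 0.0168
```

```bash
python3 - <<'E'
from h import *
o=get_obs();print(o['joints'],o['wrist_force'],o['torque'],o['ee_pos']);print(axes())
for n in('scene','side','wrist'):
    im=get_image(n);P=cloud(im,im['depth']>0);e=o['ee_pos'];k=(abs(P[:,0]-.595)<.06)&(P[:,1]>-.30)&(P[:,1]<-.14)&(P[:,2]>.02)&(P[:,2]<.25);p=P[k];m=p[p[:,2]<p[:,2].min()+.008];print(n,'scoop low',len(m),m.min(0),m.max(0),'ymax',p[:,1].max())
E
```

```text
[-0.524  0.612  0.384  1.408 -0.026  0.926] [ 0.348  0.399 -1.674] [-0.062 -0.096 -0.002] [ 0.598 -0.271  0.244]
[[-0.121  0.99  -0.069]
 [ 0.992  0.122  0.01 ]
 [ 0.018 -0.068 -0.998]]
scene scoop low 23 [ 0.548 -0.192  0.112] [ 0.614 -0.178  0.12 ] ymax -0.16884680734086988
side scoop low 42 [ 0.545 -0.194  0.114] [ 0.611 -0.175  0.122] ymax -0.1672977427201282
wrist scoop low 469 [ 0.549 -0.194  0.117] [ 0.612 -0.175  0.125] ymax -0.16921740526413095
```

Request:
servo_tool --steps "0 0.05 0.6 0 0.1; 0 0.1 1.4 0 0.1; 0 0.15 2.3 0 0.1; 0 0.2 3 0 0.1; 0 0.25 3.5 0 0.1" --newtons 20

```text
t: 54.2
ee_pos: [0.6005, -0.2695, 0.1431]
orientation: [0.662, 0.749, -0.019, -0.026]
wrist_force: [0.1, 0.4, -2.1]
width: 0.017
```

Request:
servo_tool --steps "-0.1 0 0.15 0 0.19; -0.3 0 0.25 0 0.19; -0.6 0.02 0.4 0 0.19; -0.9 0.05 0.65 0 0.19; -1.2 0.06 0.9 0 0.19"

```text
t: 54.62
ee_pos: [0.6065, -0.3079, 0.1186]
orientation: [0.662, 0.749, -0.019, -0.023]
wrist_force: [-2.7, -3.7, 12.4]
width: 0.0165
```

```bash
cat >> h.py <<'E'
def scoopz():
    o=get_obs();print(o['joints'],o['wrist_force'],o['torque'],o['ee_pos'],o['width'])
    e=o['ee_pos']
    for n in('side','wrist'):
        im=get_image(n);P=cloud(im,im['depth']>0);k=(abs(P[:,0]-.6)<.05)&(P[:,1]>e[1])&(P[:,1]<-.14)&(P[:,2]>.006)&(P[:,2]<.25);p=P[k]
        for y in np.arange(e[1]+.03,-.15,.02):
            q=p[abs(p[:,1]-y)<.004]
            if len(q)>5: print('  y %.3f'%y,len(q),'zmin %.3f zmax %.3f'%(np.percentile(q[:,2],3),np.percentile(q[:,2],97)),'x %.3f %.3f'%(q[:,0].min(),q[:,0].max()))
E
python3 - <<'E'
from h import *
scoopz()
E
```

```text
[-0.563  0.705  0.225  1.142 -0.03   0.886] [-2.686 -3.739 12.44 ] [-0.246  0.779  0.237] [ 0.606 -0.308  0.119] 0.016477065484208207
  y -0.278 28 zmin 0.062 zmax 0.249 x 0.578 0.636
  y -0.258 107 zmin 0.047 zmax 0.115 x 0.561 0.628
  y -0.238 16 zmin 0.059 zmax 0.098 x 0.558 0.629
  y -0.278 1299 zmin 0.063 zmax 0.128 x 0.564 0.623
  y -0.258 2090 zmin 0.047 zmax 0.111 x 0.562 0.632
  y -0.238 1686 zmin 0.030 zmax 0.075 x 0.558 0.630
  y -0.218 1414 zmin 0.013 zmax 0.058 x 0.555 0.626
  y -0.198 178 zmin 0.010 zmax 0.028 x 0.551 0.622
```

Request:
servo_tool --steps "-0.3 0 0.2 0 0.202; -0.54 0.02 0.46 0 0.202; -0.8 0.04 0.7 0 0.202; -1.02 0.06 0.97 0 0.202; -1.23 0.08 1.25 0 0.202"

```text
t: 55.13
ee_pos: [0.6117, -0.3488, 0.081]
orientation: [0.663, 0.748, -0.02, -0.021]
wrist_force: [-0.3, -2.4, 4.3]
width: 0.0174
```

Request:
servo_tool --steps "-0.1 0.01 0.15 0 0.202; -0.2 0.02 0.3 0 0.202; -0.37 0.03 0.6 0 0.202; -0.54 0.04 0.9 0 0.202; -0.6 0.05 1.05 0 0.202"

```text
t: 55.55
ee_pos: [0.6133, -0.3675, 0.0482]
orientation: [0.664, 0.748, -0.02, -0.021]
wrist_force: [-1.0, -2.4, 2.5]
width: 0.0172
```

```bash
python3 - <<'E'
from h import *
scoopz()
E
```

```text
[-0.626  0.823  0.264  1.057 -0.035  0.827] [-1.039 -2.363  2.522] [-0.026  0.046  0.069] [ 0.613 -0.368  0.048] 0.017195878387399385
  y -0.338 160 zmin 0.074 zmax 0.246 x 0.591 0.650
  y -0.318 12 zmin 0.066 zmax 0.173 x 0.599 0.622
  y -0.298 96 zmin 0.022 zmax 0.068 x 0.569 0.634
  y -0.278 10 zmin 0.032 zmax 0.051 x 0.567 0.636
  y -0.258 7 zmin 0.040 zmax 0.049 x 0.564 0.634
  y -0.338 989 zmin 0.071 zmax 0.075 x 0.601 0.620
  y -0.318 1033 zmin 0.067 zmax 0.072 x 0.599 0.618
  y -0.298 2948 zmin 0.023 zmax 0.069 x 0.569 0.639
  y -0.278 3046 zmin 0.017 zmax 0.050 x 0.567 0.638
  y -0.258 3067 zmin 0.013 zmax 0.046 x 0.564 0.635
  y -0.238 188 zmin 0.009 zmax 0.014 x 0.603 0.627
```

Request:
servo_tool --steps "-0.07 0 0.2 0 0.202; -0.14 0 0.4 0 0.202; -0.2 0.02 0.6 0 0.202; -0.25 0.03 0.8 0 0.202; -0.25 0.03 0.95 0 0.202"

```text
t: 56.07
ee_pos: [0.6131, -0.3743, 0.0186]
orientation: [0.664, 0.748, -0.02, -0.021]
wrist_force: [-0.8, -2.0, 2.1]
width: 0.0176
```

```bash
python3 - <<'E'
from h import *
scoopz()
E
```

```text
[-0.634  0.857  0.25   1.011 -0.035  0.819] [-0.821 -1.952  2.105] [-0.017  0.017  0.113] [ 0.613 -0.374  0.019] 0.017647552522795353
  y -0.344 181 zmin 0.050 zmax 0.244 x 0.590 0.650
  y -0.324 8 zmin 0.048 zmax 0.249 x 0.601 0.631
  y -0.304 27 zmin 0.021 zmax 0.052 x 0.573 0.613
  y -0.284 7 zmin 0.027 zmax 0.038 x 0.568 0.636
  y -0.344 990 zmin 0.047 zmax 0.051 x 0.602 0.620
  y -0.324 1150 zmin 0.047 zmax 0.051 x 0.599 0.618
  y -0.304 2605 zmin 0.042 zmax 0.052 x 0.570 0.619
  y -0.284 2643 zmin 0.006 zmax 0.038 x 0.568 0.639
  y -0.264 2460 zmin 0.006 zmax 0.035 x 0.566 0.636
```

Request:
servo_tool --steps "0 0 0 0 0.5; 0 0 0 0 1; 0 0 0 0 1; 0 0 0 0 1; 0 0 0 0 1"

```text
t: 56.58
ee_pos: [0.6129, -0.3736, 0.0186]
orientation: [0.664, 0.748, -0.02, -0.022]
wrist_force: [0.3, 0.4, 0.3]
width: 0.0766
```

Request:
servo_tool --steps "0 0 -0.5 0 1; 0 0 -1.5 0 1; 0 0 -2.7 0 1; 0 0 -4 0 1; 0 0 -5.2 0 1"

```text
t: 57.0
ee_pos: [0.622, -0.3734, 0.1766]
orientation: [0.663, 0.748, -0.02, -0.022]
wrist_force: [0.0, -0.6, 1.0]
width: 0.0854
```

Request:
servo_tool --steps "0 0 -0.8 0 1; 0 0 -1.7 0 1; 0 0 -2.2 -1 1; 0 0 -2.2 -2.1 1; 0 0 -2.2 -3.2 1"

```text
t: 57.42
ee_pos: [0.6265, -0.3737, 0.2442]
orientation: [0.527, 0.849, -0.016, -0.023]
wrist_force: [-0.0, -0.7, -0.5]
width: 0.0853
```

```bash
python3 - <<'E'
from h import *
o=get_obs();print(o['joints'],o['ee_pos'],o['width'],o['wrist_force']);print(axes());print(togo([.419,.004,o['ee_pos'][2]+.01]))
for n in('scene','side'):
    im=get_image(n)
    P=cloud(im,im['depth']>0);k=(abs(P[:,0]-.6)<.07)&(P[:,1]>-.42)&(P[:,1]<-.15)&(P[:,2]>.002)&(P[:,2]<.06);p=P[k]
    for y in np.arange(-.40,-.16,.02):
        q=p[abs(p[:,1]-y)<.005]
        if len(q)>3: print(n,round(y,2),q.min(0),q.max(0))
    P=cloud(im,cv2.inRange(cv2.cvtColor(im['color'],cv2.COLOR_RGB2HSV),(8,170,130),(22,255,255))>0);P=P[(P[:,2]>.10)&(P[:,2]<.2)&(abs(P[:,0]-.5)<.14)&(abs(P[:,1])<.1)];h=P[P[:,0]<.435];h=h[h[:,2]>.13];print('handle',len(h),h.mean(0),h.min(0),h.max(0))
E
```

```text
[-0.623  0.776  0.687  1.526 -0.034  0.489] [ 0.627 -0.374  0.244] 0.08526201377450358 [-0.014 -0.697 -0.544]
[[-0.443  0.895 -0.056]
 [ 0.896  0.444 -0.002]
 [ 0.023 -0.051 -0.998]]
[14.355 -0.62   0.025]
scene -0.4 [ 0.533 -0.405  0.002] [ 0.67  -0.395  0.041]
scene -0.38 [ 0.534 -0.385  0.002] [ 0.664 -0.375  0.052]
scene -0.36 [ 0.536 -0.365  0.002] [ 0.668 -0.355  0.052]
scene -0.34 [ 0.53  -0.345  0.002] [ 0.669 -0.335  0.053]
scene -0.32 [ 0.537 -0.325  0.002] [ 0.667 -0.315  0.051]
scene -0.3 [ 0.531 -0.305  0.002] [ 0.666 -0.295  0.054]
scene -0.28 [ 0.531 -0.285  0.002] [ 0.665 -0.275  0.037]
scene -0.26 [ 0.531 -0.265  0.002] [ 0.668 -0.255  0.037]
scene -0.24 [ 0.537 -0.245  0.002] [ 0.668 -0.235  0.038]
scene -0.22 [ 0.534 -0.225  0.002] [ 0.668 -0.215  0.026]
scene -0.2 [ 0.532 -0.205  0.002] [ 0.666 -0.195  0.027]
scene -0.18 [ 0.54  -0.185  0.002] [ 0.668 -0.175  0.006]
handle 61 [ 0.416 -0.006  0.16 ] [ 0.395 -0.014  0.152] [0.434 0.003 0.165]
side -0.4 [ 0.539 -0.405  0.003] [ 0.605 -0.395  0.003]
side -0.38 [ 0.564 -0.385  0.002] [ 0.659 -0.375  0.051]
side -0.36 [ 0.554 -0.365  0.002] [ 0.666 -0.355  0.049]
side -0.34 [ 0.555 -0.344  0.002] [ 0.665 -0.336  0.051]
side -0.32 [ 0.568 -0.325  0.002] [ 0.666 -0.315  0.05 ]
side -0.3 [ 0.531 -0.305  0.003] [ 0.632 -0.295  0.051]
side -0.28 [ 0.566 -0.283  0.031] [ 0.636 -0.278  0.036]
handle 118 [0.414 0.002 0.158] [ 0.392 -0.011  0.149] [0.434 0.008 0.165]
```

Request:
servo_tool --steps "0.8 -0.03 0 0 1; 2 -0.08 0 0 1; 3.3 -0.14 0 0 1; 4.6 -0.2 0 0 1; 5.9 -0.25 0 0 1"

```text
t: 57.93
ee_pos: [0.5399, -0.2162, 0.2472]
orientation: [0.531, 0.847, -0.016, -0.024]
wrist_force: [0.7, 0.1, 0.5]
width: 0.0853
```

Request:
servo_tool --steps "1.2 -0.05 0 -1.1 1; 2.5 -0.1 0 -2.2 1; 3.8 -0.16 0 -3.3 1; 5.1 -0.22 0 -4.4 1; 6.2 -0.26 0 -5.5 1"

```text
t: 58.35
ee_pos: [0.45, -0.0502, 0.2523]
orientation: [0.268, 0.963, -0.008, -0.028]
wrist_force: [1.2, 0.0, -0.1]
width: 0.0854
```

```bash
python3 - <<'E'
from h import *
o=get_obs();a=axes();print(o['joints'],o['ee_pos'],'jaw',np.degrees(np.arctan2(a[1,1],a[0,1])));print(a);print(togo([.417,.000,.225]))
E
```

```text
[-0.262  0.19  -0.232  1.204 -0.015  0.281] [ 0.45  -0.05   0.252] jaw 58.965127719994314
[[-0.855  0.515 -0.058]
 [ 0.516  0.856 -0.   ]
 [ 0.05  -0.03  -0.998]]
[1.76  0.894 0.972]
```

Request:
servo_tool --steps "0.7 0.35 0 -1.1 1; 1.4 0.7 0 -2.2 1; 1.76 0.9 0.3 -3.3 1; 1.76 0.9 0.6 -4.4 1; 1.76 0.9 0.9 -5.5 1"

```text
t: 58.77
ee_pos: [0.4167, 0.001, 0.2271]
orientation: [-0.018, 0.999, 0.0, -0.029]
wrist_force: [0.5, -0.7, -0.1]
width: 0.0853
```

```bash
python3 - <<'E'
from h import *
o=get_obs();a=axes();print(o['joints'],o['ee_pos'],'jaw',np.degrees(np.arctan2(a[1,1],a[0,1])));print(a)
im=get_image('wrist')
for l in ('funnel_grip','funnel'):
    for r in landmark_of('wrist',l)[:2]: print(l,r['conf'],r['pixel'],at_z(im,r['pixel'],.16),by_depth(im,r['pixel']))
P=cloud(im,cv2.inRange(cv2.cvtColor(im['color'],cv2.COLOR_RGB2HSV),(8,150,80),(22,255,255))>0);P=P[(P[:,2]>.13)&(P[:,2]<.18)&(abs(P[:,0]-.5)<.14)&(abs(P[:,1])<.1)];h=P[P[:,0]<.435]
for x in (.40,.41,.42,.43):
    q=h[abs(h[:,0]-x)<.003]
    if len(q): print(x,len(q),q.min(0),q.max(0))
g=green(im);g=g[np.hypot(g[:,0]-.516,g[:,1])<.1];print(len(g),g[:,2].max() if len(g) else '')
E
```

```text
[-0.166  0.136 -0.366  1.125 -0.01  -0.202] [0.417 0.001 0.227] jaw 92.0661331751134
[[-0.998 -0.036 -0.057]
 [-0.036  0.999 -0.   ]
 [ 0.057  0.002 -0.998]]
funnel_grip 0.77 [267.7, 228.3] [ 0.417 -0.004  0.16 ] [ 0.417 -0.004  0.162]
funnel 0.41 [124.8, 134.5] [ 0.358 -0.097  0.16 ] [ 0.365 -0.168  0.001]
0.4 208 [ 0.397 -0.013  0.16 ] [0.403 0.003 0.165]
0.41 215 [ 0.407 -0.012  0.154] [0.413 0.004 0.164]
0.42 196 [ 0.417 -0.011  0.158] [0.423 0.004 0.163]
0.43 193 [ 0.427 -0.011  0.151] [0.433 0.006 0.163]
140 0.05040264225233626
```

Request:
servo_tool --steps "0 -0.17 0.5 0 1; -0.05 -0.17 1.2 0 1; -0.1 -0.17 2 0 1; -0.1 -0.17 2.7 0 1; -0.1 -0.17 3 0 1"

```text
t: 59.33
ee_pos: [0.4135, -0.0048, 0.1353]
orientation: [-0.011, 0.999, 0.001, -0.031]
wrist_force: [-0.6, -0.6, 0.5]
width: 0.0851
```

Request:
servo_tool --steps "0 0 0 0 0; 0 0 0 0 0; 0 0 0 0 0; 0 0 0 0 0; 0 0 0 0 0" --newtons 60

```text
t: 59.75
ee_pos: [0.4142, -0.0049, 0.1362]
orientation: [-0.01, 0.999, 0.0, -0.03]
wrist_force: [-0.5, -0.6, -0.6]
width: 0.0256
```

Request:
servo_tool --steps "0 0 0 0 0; 0 0 0 0 0; 0 0 0 0 0; 0 0 -0.2 0 0; 0 0 -0.4 0 0"

```text
t: 60.17
ee_pos: [0.4147, -0.005, 0.1485]
orientation: [-0.01, 0.999, 0.0, -0.03]
wrist_force: [0.9, 0.6, -1.2]
width: 0.0148
```

Request:
servo_tool --steps "0 0 -0.4 0 0; 0 0 -1 0 0; 0 0 -1.6 0 0; 0 0 -2.2 0 0; 0 0 -2.6 0 0"

```text
t: 60.58
ee_pos: [0.42, -0.0053, 0.2284]
orientation: [-0.01, 1.0, -0.0, -0.03]
wrist_force: [0.3, 0.6, -0.1]
width: 0.0153
```

```bash
python3 - <<'E'
from h import *
o=get_obs();a=axes();print(o['joints'],o['ee_pos'],o['width'],o['wrist_force'],o['torque'],'jaw',np.degrees(np.arctan2(a[1,1],a[0,1])));print(a)
for n in ('scene','side'):
    im=get_image(n)
    P=cloud(im,cv2.inRange(cv2.cvtColor(im['color'],cv2.COLOR_RGB2HSV),(8,150,120),(22,255,255))>0);P=P[(P[:,2]>.12)&(P[:,2]<.29)&(abs(P[:,0]-.5)<.14)&(abs(P[:,1])<.1)];print(n,len(P),P.min(0),P.max(0))
    for s in (P[:,0]>.57,P[:,0]<.465,P[:,1]<-.05,P[:,1]>.06): print('   rim z',s.sum(),np.percentile(P[s,2],95) if s.any() else '')
    g=green(im);g=g[np.hypot(g[:,0]-.516,g[:,1])<.1];print(len(g),g.min(0) if len(g) else '',g.max(0) if len(g) else '')
E
```

```text
[-0.178  0.143 -0.355  1.131 -0.011 -0.198] [ 0.42  -0.005  0.228] 0.015269085532224546 [ 0.312  0.637 -0.111] [-0.019  0.007  0.018] jaw 91.15721399277936
[[-0.998 -0.02  -0.059]
 [-0.02   1.    -0.001]
 [ 0.059  0.    -0.998]]
scene 1615 [ 0.399 -0.073  0.121] [0.594 0.069 0.288]
   rim z 85 0.2473886490118978
   rim z 235 0.26896208706432395
   rim z 201 0.24926242978231106
   rim z 47 0.2533874553307744
6 [ 0.493 -0.013  0.044] [ 0.499 -0.001  0.047]
side 1336 [ 0.399 -0.071  0.144] [0.593 0.072 0.288]
   rim z 210 0.24849582265024409
   rim z 115 0.26642274999906784
   rim z 248 0.24993229992450725
   rim z 19 0.25652401291705285
0
```

Request:
servo_tool --steps "0.15 -0.5 0 0 0; 0.4 -1.3 0 0 0; 0.7 -2.2 0 0 0; 1 -3.1 0 0 0; 1.3 -4.1 0 0 0"

```text
t: 61.1
ee_pos: [0.3833, -0.1298, 0.23]
orientation: [-0.011, 1.0, -0.0, -0.029]
wrist_force: [1.4, -0.1, -1.2]
width: 0.0152
```

Request:
servo_tool --steps "0.3 -1 0 0 0; 0.6 -2 0 0 0; 0.95 -3 0 0 0; 1.25 -4 0 0 0; 1.5 -4.7 0 0 0"

```text
t: 61.52
ee_pos: [0.3401, -0.2739, 0.2319]
orientation: [-0.01, 1.0, -0.0, -0.029]
wrist_force: [0.4, 0.1, -1.7]
width: 0.0147
```

Request:
servo_tool --steps "0.2 -0.6 0 0 0; 0.4 -1.2 0.3 0 0; 0.55 -1.75 0.8 0 0; 0.55 -1.75 1.4 0 0; 0.55 -1.75 2 0 0"

```text
t: 61.93
ee_pos: [0.3204, -0.3275, 0.1716]
orientation: [-0.009, 1.0, -0.0, -0.03]
wrist_force: [0.8, -0.8, -1.4]
width: 0.0147
```

```bash
python3 - <<'E'
from h import *
o=get_obs();a=axes();print(o['joints'],o['ee_pos'],o['width'],o['wrist_force'],o['torque']);print(a);x=a[:,0];print('funnel',o['ee_pos']-.0975*x)
for n in ('scene','side'):
    im=get_image(n)
    P=cloud(im,cv2.inRange(cv2.cvtColor(im['color'],cv2.COLOR_RGB2HSV),(8,170,120),(22,255,255))>0);P=P[(P[:,2]>.06)&(P[:,2]<.25)&(abs(P[:,0]-.42)<.13)&(abs(P[:,1]+.32)<.1)];print(n,len(P),P.min(0),P.max(0))
    A=np.array([0])
    Q=cloud(im,im['depth']>0);k=(abs(Q[:,0]-.42)<.09)&(abs(Q[:,1]+.32)<.09)&(Q[:,2]>.006)&(Q[:,2]<.06);print('stuff under',k.sum(),Q[k].min(0) if k.any() else '',Q[k].max(0) if k.any() else '')
E
```

```text
[-0.922  0.244 -0.384  0.978 -0.048 -0.939] [ 0.32  -0.328  0.172] 0.014653267893227932 [ 0.757 -0.806 -1.429] [-0.     0.03  -0.068]
[[-0.998 -0.018 -0.059]
 [-0.018  1.    -0.001]
 [ 0.059  0.    -0.998]]
funnel [ 0.418 -0.326  0.166]
scene 1345 [ 0.301 -0.396  0.121] [ 0.495 -0.256  0.245]
stuff under 21 [ 0.389 -0.409  0.006] [ 0.507 -0.242  0.009]
side 856 [ 0.302 -0.393  0.123] [ 0.493 -0.248  0.195]
stuff under 3 [ 0.354 -0.272  0.006] [ 0.439 -0.242  0.007]
```

Request:
servo_tool --steps "0 0 0.5 0 0; 0 0 1.2 0 0; 0 0 2 0 0; 0 0 2.8 0 0; 0 0 3.5 0 0"

```text
t: 62.45
ee_pos: [0.3128, -0.3247, 0.0648]
orientation: [-0.01, 0.999, 0.002, -0.031]
wrist_force: [-0.3, 0.5, -1.1]
width: 0.0148
```

Request:
servo_tool --steps "0 0 0.2 0 0; 0 0 0.4 0 0; 0 0 0.5 0 0; 0 0 0.55 0 0; 0 0 0.55 0 0"

```text
t: 62.87
ee_pos: [0.3123, -0.3252, 0.0491]
orientation: [-0.01, 0.999, 0.001, -0.031]
wrist_force: [0.5, 0.8, -0.5]
width: 0.0149
```

```bash
python3 - <<'E'
from h import *
o=get_obs();a=axes();print(o['ee_pos'],o['width'],o['wrist_force'],o['torque']);print(a)
for n in ('scene','side'):
    im=get_image(n)
    P=cloud(im,cv2.inRange(cv2.cvtColor(im['color'],cv2.COLOR_RGB2HSV),(8,170,120),(22,255,255))>0);P=P[(P[:,2]>.03)&(P[:,2]<.15)&(abs(P[:,0]-.42)<.13)&(abs(P[:,1]+.32)<.1)];print(n,len(P),P.min(0),P.max(0))
    for s in (P[:,0]>.47,P[:,0]<.37,P[:,1]<-.38,P[:,1]>-.27): print('   rim z',s.sum(),np.percentile(P[s,2],95) if s.any() else '')
E
```

```text
[ 0.312 -0.325  0.049] 0.01485102342309571 [ 0.468  0.827 -0.541] [-0.003  0.001 -0.039]
[[-0.998 -0.019 -0.062]
 [-0.019  1.     0.002]
 [ 0.062  0.003 -0.998]]
scene 981 [ 0.29  -0.392  0.03 ] [ 0.486 -0.253  0.092]
   rim z 40 0.0699190047630851
   rim z 306 0.07531361150413307
   rim z 91 0.06979983299034376
   rim z 63 0.07281284093325069
side 734 [ 0.292 -0.398  0.03 ] [ 0.486 -0.25   0.099]
   rim z 62 0.06817167267175775
   rim z 127 0.07502436478709522
   rim z 73 0.06935122827750655
   rim z 23 0.07551783496999351
```

Request:
servo_tool --steps "0 0 0.05 0 0; 0 0 0.1 0 0; 0 0 0.1 0 0.2; 0 0 0.1 0 0.3; 0 0 0.1 0 0.5"

```text
t: 63.38
ee_pos: [0.3121, -0.3253, 0.0462]
orientation: [-0.01, 0.999, 0.001, -0.031]
wrist_force: [-1.3, -0.4, 0.4]
width: 0.0363
```

Request:
servo_tool --steps "0 0 0.05 0 1; 0 0 0.05 0 1; 0 0 0 0 1; 0 0 -1 0 1; 0 0 -2 0 1"

```text
t: 63.8
ee_pos: [0.3149, -0.3241, 0.1059]
orientation: [-0.01, 0.999, 0.003, -0.032]
wrist_force: [1.7, -0.6, 0.0]
width: 0.0854
```

Request:
servo_tool --steps "0 0 -1 0 1; 0 0 -2.2 0 1; 0 0 -3.5 0 1; 0 0 -4.5 0 1; 0 0 -4.5 0 1"

```text
t: 64.22
ee_pos: [0.3255, -0.327, 0.2464]
orientation: [-0.01, 1.0, -0.001, -0.029]
wrist_force: [-0.4, 0.3, -0.5]
width: 0.0854
```

Request:
servo_tool --steps "-0.6 1.1 0 0 1; -1 2.2 0 0 1; -1.4 3.3 0 0 1; -1.8 4.4 0 0 1; -2.2 5.5 0 0 1"

```text
t: 64.63
ee_pos: [0.3882, -0.1591, 0.2423]
orientation: [-0.009, 1.0, -0.001, -0.029]
wrist_force: [0.6, -0.3, -0.3]
width: 0.0855
```

Request:
servo_tool --steps "-0.3 1.1 0 0 1; -0.6 2.2 0 0 1; -0.8 3.3 0 0 1; -0.8 4.2 0 0 1; -0.8 4.7 0 0 1"

```text
t: 65.05
ee_pos: [0.409, -0.0151, 0.2404]
orientation: [-0.01, 1.0, -0.0, -0.03]
wrist_force: [-0.2, 0.4, 0.2]
width: 0.0855
```

```bash
python3 - <<'E'
from h import *
o=get_obs();a=axes();print(o['joints'],o['ee_pos'],o['width'],o['wrist_force'])
for n in ('scene','side'):
    im=get_image(n);save(im,'z'+n+'.png',k=1.4)
    P=cloud(im,cv2.inRange(cv2.cvtColor(im['color'],cv2.COLOR_RGB2HSV),(8,170,120),(22,255,255))>0);P=P[(P[:,2]>.03)&(P[:,2]<.15)&(abs(P[:,0]-.42)<.13)&(abs(P[:,1]+.32)<.1)];print(n,len(P),P.min(0),P.max(0))
    for s in (P[:,0]>.47,P[:,0]<.37,P[:,1]<-.38,P[:,1]>-.27): print('   rim z',s.sum(),np.percentile(P[s,2],95) if s.any() else '')
W=get_image('wrist');save(W,'zw.png',k=1.4)
E
```

```text
[-0.205  0.115 -0.356  1.158 -0.014 -0.225] [ 0.409 -0.015  0.24 ] 0.0855250229955339 [-0.221  0.385  0.152]
scene 903 [ 0.291 -0.393  0.03 ] [ 0.483 -0.251  0.072]
   rim z 20 0.0687738842073604
   rim z 313 0.06743648844584316
   rim z 85 0.06860359476918063
   rim z 76 0.06897331424394021
side 754 [ 0.29  -0.392  0.03 ] [ 0.482 -0.249  0.07 ]
   rim z 46 0.06763275751183614
   rim z 187 0.0674408503222372
   rim z 73 0.06789192863615356
   rim z 11 0.06803649635013054
```

View pics/zw.png

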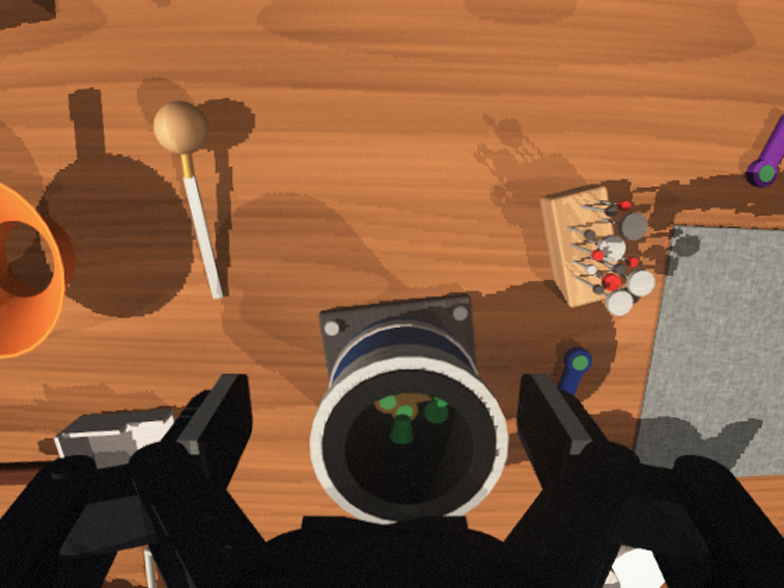

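View pics/zscene.png

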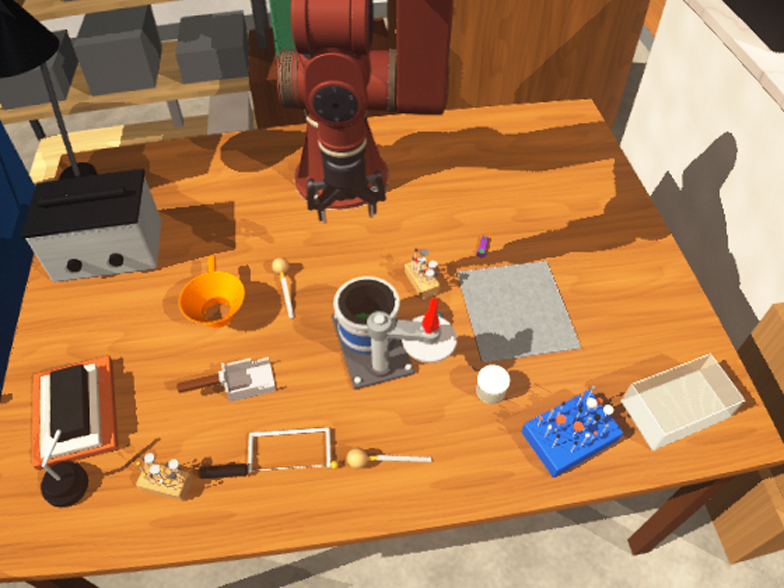

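```bash
python3 - <<'E'
from h import *
W=get_image('wrist');print(W['T'][:3,3],W['T'][:3,2]);a=axes();o=get_obs();print(o['ee_pos'])
c=W['T'][:3,3];d=W['T'][:3,2]
# where the axis-ray through image centre hits z=.05 relative to TCP
p=c+d*(.05-c[2])/d[2];print('view centre',p,'shift',a.T@(np.array([.516,.004,.05])-p)/.03, 'cam above', a.T@(np.array([.516,.004,c[2]])-c)/.03)
E
```

```text
[ 0.341 -0.018  0.388] [ 0.245  0.004 -0.97 ]
[ 0.41  -0.018  0.241]
view centre [ 0.426 -0.017  0.05 ] shift [-3.004  0.648 -0.177] cam above [-5.844  0.634 -0.343]
```

Request:
servo_tool --steps "-0.8 0.1 -0.5 0 1; -1.8 0.3 -1 0 1; -2.9 0.5 -1.3 0 1; -4 0.6 -1.3 0 1; -4.8 0.65 -1.3 0 1"

```text
t: 65.67
ee_pos: [0.5579, 0.0033, 0.271]
orientation: [-0.009, 1.0, -0.001, -0.028]
wrist_force: [-0.2, -0.5, 0.0]
width: 0.0855
```

```bash
python3 - <<'E'
from h import *
o=get_obs();print(o['ee_pos'],o['wrist_force'])
W=get_image('wrist');u,v=np.round(proj(W,np.array([.516,.004,.05]))).astype(int);print(u,v)
c=W['color'][max(v-75,0):v+75,max(u-75,0):u+75,::-1];c=cv2.convertScaleAbs(c,alpha=2.2);A=cv2.resize(c,(480,480),interpolation=cv2.INTER_CUBIC)
S=get_image('side');c=S['color'][330:400,290:360,::-1];B=cv2.resize(c,(310,240));c=get_image('scene')['color'][160:200,320:370,::-1];C=cv2.resize(c,(310,240))
cv2.imwrite('pics/last.png',np.hstack([A,np.vstack([B,C])]))
h=cv2.cvtColor(W['color'],cv2.COLOR_RGB2HSV)
for nm,m in(('green',cv2.inRange(h,(45,90,25),(85,255,255))>0),('brass',cv2.inRange(h,(13,90,35),(33,255,255))>0)):
    P=cloud(W,m);k=np.hypot(P[:,0]-.516,P[:,1]-.004)<.045;print(nm,k.sum(),P[k].min(0),P[k].max(0))
E
```

```text
[0.558 0.003 0.271] [-0.23  -0.545  0.021]
276 148
green 1600 [ 0.484 -0.025  0.019] [0.559 0.04  0.062]
brass 1020 [ 0.474 -0.039  0.019] [0.558 0.042 0.357]
```

View pics/last.png

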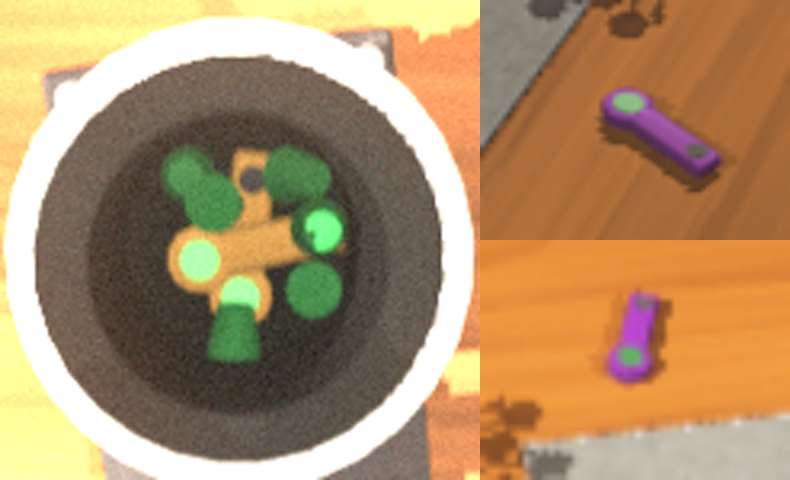

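```bash
python3 -c "
from plant import *
print(finish_job())"
```

```text
the job is handed in; nothing more can be done
None
```

I handed the job in at about 66 s on the robot's clock, with every step done. No verdict was reported, so the checks below are my own.

**What I did**
- **Lid:** I turned the knob about 4.6 rad clockwise in two grips, then drew the lid round its arc to about 1.94 rad.
- **Castings:** the mat held two brass castings. I dropped both into the barrel and left the blue and purple look-alikes alone.
- **Funnel and media:** I set the funnel in the mouth and let go of it. The tool cannot tilt, so I poured by loosening the grip little by little until the scoop drooped nose-down into the funnel.
- **Putting back:** I levelled the scoop by pressing its nose on the bench, then stood the funnel on its spout on the bench.

**Last checks**
- The last wrist picture, looking into the barrel, shows both castings and all six media inside. The green measured between 19 and 62 mm above the bench, well below the 120 mm rim.
- The funnel's rim is level at 67–69 mm above the bench, against 67 mm for a funnel standing upright.
- The scoop was level when I last measured it: handle top 50 mm above the bench all along, pan on the bench. The final bench picture shows it still lying flat.
- The lid is aside, the mat is empty, and the other tools look where they were. I judged the tools by eye from the picture.
- The gripper was open, touching nothing.

**What was off**
- The tool's tilt crept up to about 3.5° during the run, which did no harm.
- After the scoop came to rest on the funnel's rim, the rim's position and height still matched a seated funnel. It had been tilted about 0.035 rad when first set in, against the 0.15 allowed.

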